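Pack an order of whetstones and wedge the row tight

TASK

Pack the grey whetstones of this order end to end in the long wooden packing tray, fill whatever length of its channel is left with the plain timber filler blocks, then drive the wooden wedge, thin end first, into the last gap until the whole row is locked tight. The natural stone is brittle: hold the stones with a light grip, set them down without dropping them, and leave the mallet, the tape roll and the tin alone.

Things in the scene. Friction and masses are not known exactly. Their poses are not given: they have to be found in the camera images.
- tray: Fixed wooden packing tray. Origin: centre of its underside; +y along its channel, +x across it, roughly away from the robot, z up. Base board 130 (x) by 370 (y) by 12 thick: things in the tray rest 12 above the bench. Side rails, y -165 to +100, 10 high above the board, 34 to 49 from the centre line: the channel is 68 wide
- row_start (a point): foot of the square end cleat's face (on the tray's board, centre line, tray y = -160), where the row begins; cleat 34 high. Pieces pushed up to it and to one another lie at tray y = -115, -25, +65: three pieces of 90 fill the channel to y = +110. Pieces left askew take up more length and keep the wedge from going home
- bay (a point): where the wedge's centre comes when it jams on a full, closed-up row: tray x = 0, y = 122.5, 17 above the board. The bay is the gap between the row's end (y = +110) and a cleat (34 high, x -50 to +50) whose face is splayed like the wedge, at y = 135 - 0.12 x (mm): 31 wide on the -x side, 25 at x = 0. Open at both ends: the wedge enters from -x and is driven to +x
- wedge_mid (a point): centre (17 up) of the dark hardwood wedge, 150 long (x), 34 high, 90 g, lying flat. +x: its thin end. The -y side is straight, 12.5 from the point; the +y side tapers: 34 thick at the -x end, 25 mid, 16 at the thin end. It starts the right way round for the bay. Each 10 short of the bay point leaves 1.2 of play. A push of 20 to 25 N on the thick end, given two or three times, drives it tight
- stone1_mid (a point): centre (20 up) of a grey natural whetstone, 60 (x) by 90 (y) by 40 high, brown skin on its sides, about 0.52 kg. Brittle: a grip of 10 to 25 N holds it; it is spoiled if the fingers load it with more than 70 N (both fingers added up) or if it drops more than about 15 mm. Absent from some orders
- stone2_mid (a point): a second stone, the same in every way but its shade of grey. Absent from some orders
- stone3_mid (a point): a third stone, the same in every way but its shade of grey. Absent from some orders
- block1_mid (a point): centre of a filler block of pale planed timber, 58 (x) by 90 (y) by 34 high, 100 g; the point is half-way up (17). Only as many blocks as are needed to fill the channel go in; the rest stay on the bench
- block2_mid (a point): a second filler block, the same
- mallet: wooden joiner's mallet lying beyond the tray's left end, head 62 by 120 by 60; to be left alone. The origin is under the head's inner edge
- tape: roll of brown tape lying flat, 104 across, 48 high; to be left alone. The origin is the centre of its underside
- tin: small closed tin, 60 across and 70 tall; to be left alone. The origin is the centre of its underside
There are look-alikes about, which are no part of the job. Leave any blue or green look-alike of the part that bears block1_mid alone.

How it is judged:
By the outcome, as a careful person would: the job done as asked, in the order asked, and still so for the second after the job is handed in, with the robot touching nothing.
Of stone1, stone2, stone3 only 1 to 3 are there at a start; the rules pass over those that are not, and their reading is None.
At some moment in a run one of block1, block2, wedge may be knocked a few centimetres aside while the robot is not near it.
It also fails if it takes over 210 s, if anything falls off the work surface, if the arm or the gripper's body presses on something with over 40 N, if the wrist force passes 120 N, or if a joint passes its speed limit or range.

ROBOT

A 7-joint arm with a two-finger parallel gripper is mounted at the origin on the work surface. World frame = base frame: x ahead of the robot, y to its left, z up, the work surface at z = 0. Lengths are in m, angles in rad, forces in N, time in s.
With the tool pointing down it reaches from about 0.4 to 0.85 m from the base axis. Payload 4.5 kg.
Tool frame: the origin (TCP) lies on the centre line of the jaws, within the pads' length; the fingertips stand r.tip_extent ahead of it and the grasp point (between the pads) is the TCP (r.tip_extent is the distance from the TCP to the fingertips, in m); z points along the fingers, y is the line along which they close (so a half turn about z gives the same grasp; the last joint's range is limited). The gripper opens to 88 mm and grips with 3 to 60 N. Pads are 18 mm wide; open, the fingers measure 123 mm over their backs; the gripper's body (75 mm by 187 mm) begins 45 mm behind the grasp point.
Start: joints at [-1.24, 0.689, -0.195, 1.565, 0.157, 0.902, -0.215], TCP at [0.183, 0.598, 0.221] pointing down, gripper open.
Joint ranges: [-3.01, 3.01], [-0.46, 2.08], [-1.47, 1.51], [0.13, 2.56], [-1, 4.14], [0.04, 2.09], [-2.66, 2.66]. Speed limits (rad/s): [2.57, 2.57, 3.14, 3.14, 3.14, 3.14, 3.14].

INTERFACE

Orientations are given as a unit quaternion [x, y, z, w].
In Python, from plant import sensors, vision, finish_job, r gives the robot as it stands. The module is installed in compiled form; this text tells all that it offers.
- The arm moves only by the tool step_arm, never from a script. Its argument "steps" is a list of rows, each a list of 2 entries, a list of its own where there are three numbers: the shift along the tool's x, y, z in cm, then the turn, a rotation vector about the tool's x, y, z in degrees. A call has 1 to 12 rows; each row shifts and turns the commanded pose from where the row before left it, along the tool's axes as they then stand; what a row does not reach is not made up. A row lasts 1/8 s, in which the tool goes at most 62.5 mm and 10.7 degrees, less where a joint would pass 70% of its speed; a pose out of reach is approached as far as the arm can. A call with a gripper value outside its range is refused whole. "claw" is the opening, from -1 (shut) to 1 (fully open), set as the call begins (left out, the last holds). The fingers move at their own pace and stop on an object; "grip_force" is the grip in N (left out, the last holds). Time passes only in rows, so rows that do not move let the fingers close. It gives the time, the measured TCP pose, the force, the opening and the grip force at its end, in the units of the state.
- sensors.get_state(): the state, without advancing time (a new reading comes with each control period).
- vision.snapshot(name): name is "side" or "top"; returns a dict with "img" (384x512x3 uint8, red, green, blue), "fx", "fy", "cx", "cy" (pixels), "position" and "rotation" of the camera in the world. Camera axes: x right, y down, z forward; pixel columns grow to the right and rows downward; lengths in m; the calibration is good to about 2 mm. A picture is of the moment at which its call begins. There is no depth.
- finish_job(): hands the job in; it is judged then, once.
The state is a dict: "clock": time; "q": joint angles; "qd": joint speeds; "joint_torque": joint torques, N m; "tool_pos": TCP position; "eef_rot": TCP orientation; "contact_force": force on the tool from outside, world axes, zero at the start; "moment": the same for the moment, N m; "opening": opening from 0.0 (shut) to 1.0 (fully open); "finger_force": force on a finger pad.
Only numpy, scipy, OpenCV 4.12 (cv2) and the standard library are available. Lean on these libraries where they do the work, as an engineer would, in place of code of your own. Each camera call takes 0.05 s, during which the arm holds its last target. There are 200 camera calls.

## Working session

There is one attempt and no reset: what is moved stays moved. The work goes in short steps, Python scripts to look and compute and a tool call to move; the robot and the scene stay as the last step left them, time stands still between calls to the robot, and variables do not carry over. Pictures are saved under pics/ and viewed, at most 14 in all, crops included, and the job is handed in when it is done.

Besides the shell and the picture viewer there is one more tool, called as name([rows], argument=value, ...), one row to a line, values as JSON. step_arm: Moves the arm, as the interface text tells. Its arguments: {"type":"object","properties":{"steps":{"type":"array"},"claw":{"type":"number"},"grip_force":{"type":"number"}},"required":["steps"]}

```bash
mkdir -p pics; cat > h.py <<'E'
import numpy as np, cv2
from plant import sensors, vision, finish_job, r
from scipy.spatial.transform import Rotation as R
def snap(n,f=None):
    s=vision.snapshot(n)
    if f: cv2.imwrite('pics/'+f,s['img'][:,:,::-1])
    return s
def ray(s,u,v,z):
    d=np.array([(u-s['cx'])/s['fx'],(v-s['cy'])/s['fy'],1.]); d=np.array(s['rotation'])@d
    p=np.array(s['position']); return p+d*(z-p[2])/d[2]
def proj(s,P):
    c=np.array(s['rotation']).T@(np.array(P)-np.array(s['position'])); return c[0]/c[2]*s['fx']+s['cx'],c[1]/c[2]*s['fy']+s['cy']
E
python3 - <<'E'
from h import *
for n in('top','side'):
    s=snap(n,n+'0.png'); print(n,s['fx'],s['cx'],s['cy'],s['position'],np.round(s['rotation'],3).tolist())
st=sensors.get_state(); print(st['clock'],st['tool_pos'],R.from_quat(st['eef_rot']).as_matrix().round(3).tolist(),r.tip_extent,st['contact_force'],st['opening'])
a=cv2.imread('pics/top0.png'); cv2.imwrite('pics/top0b.png',cv2.resize(a,(800,600),interpolation=cv2.INTER_CUBIC))
E
```

```text
top 374.69348800760486 255.20796417192207 197.03415171335288 [ 0.37231906 -0.0207833   1.06369966] [0.714, -0.696, 0.038, -0.061]
side 395.40729190611023 256.4717102887384 189.968851861354 [ 0.43160407 -0.86138744  0.57970825] [0.876, -0.045, 0.032, -0.48]
0.1 [0.1826744  0.59709317 0.21981917] [[-0.956, 0.292, -0.0], [0.292, 0.956, -0.002], [-0.0, -0.002, -1.0]] 0.019 [ 0.2376927  -0.2725503  -0.00456527] 1.0003245815058701
```

View pics/top0b.png

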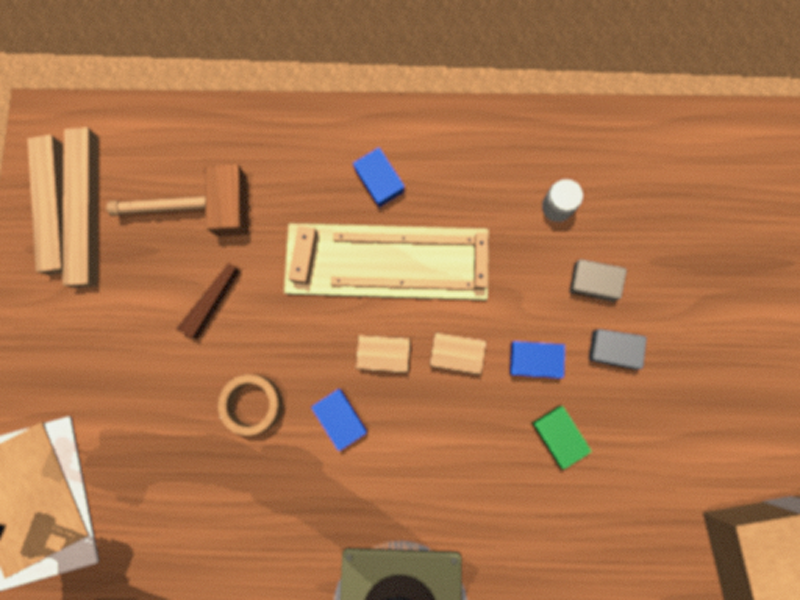

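View pics/side0.png

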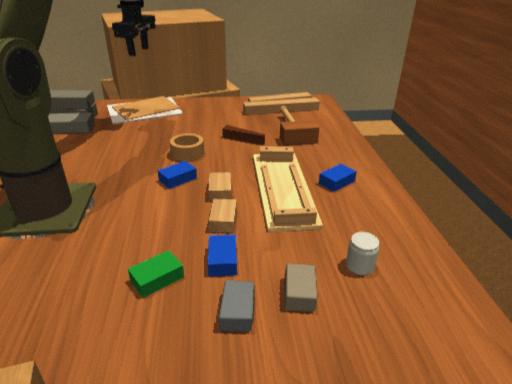

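The pictures show two grey stones (top view 512 px: brownish-grey (383,179), dark grey (395,223)), timber blocks (245,227) and (293,227), the wedge (134,193), and the tray (247,167). Look-alikes are blue (243,113), (217,269), (344,230) and green (359,280), plus long planks at the far left.

```bash
cat >> h.py <<'E'
_s=vision.snapshot
class V: pass
def snap(n,f=None):
    s=dict(_s(n)); q=np.array(s['rotation'])
    s['rotation']=R.from_quat(q).as_matrix() if q.size==4 else q
    if f: cv2.imwrite('pics/'+f,s['img'][:,:,::-1])
    return s
E
python3 - <<'E'
from h import *
s=snap('top'); h=cv2.cvtColor(s['img'],cv2.COLOR_RGB2HSV)
for n,(u,v) in dict(s1=(383,179),s2=(395,223),s1side=(367,185),b1=(245,227),b2=(293,227),w=(134,193),tray=(255,167),bench=(200,215),cleat=(308,167),tape=(145,270)).items(): print(n,s['img'][v,u],h[v,u])
a=s['img'][:,:,::-1]
A=cv2.resize(a[155:255,350:425],None,fx=5,fy=5,interpolation=2);B=cv2.resize(a[155:255,100:180],None,fx=5,fy=5,interpolation=2)
cv2.imwrite('pics/c1.png',np.hstack([A,B]))
B=cv2.resize(a[135:245,175:320],None,fx=5,fy=5,interpolation=2);cv2.imwrite('pics/c2.png',B)
E
```

```text
s1 [189 170 145] [ 17  59 189]
s2 [155 152 149] [ 15  10 155]
s1side [97 90 76] [20 55 97]
b1 [236 198 138] [ 18 106 236]
b2 [236 199 140] [ 18 104 236]
w [118  70  42] [ 11 164 118]
tray [238 229 166] [ 26  77 238]
bench [185 116  72] [ 12 156 185]
cleat [234 186 128] [ 16 116 234]
tape [223 163 108] [ 14 132 223]
```

View pics/c1.png

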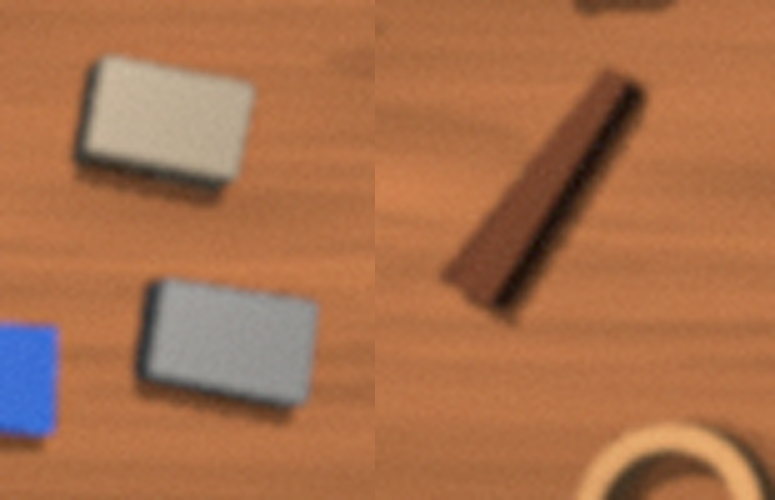

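View pics/c2.png

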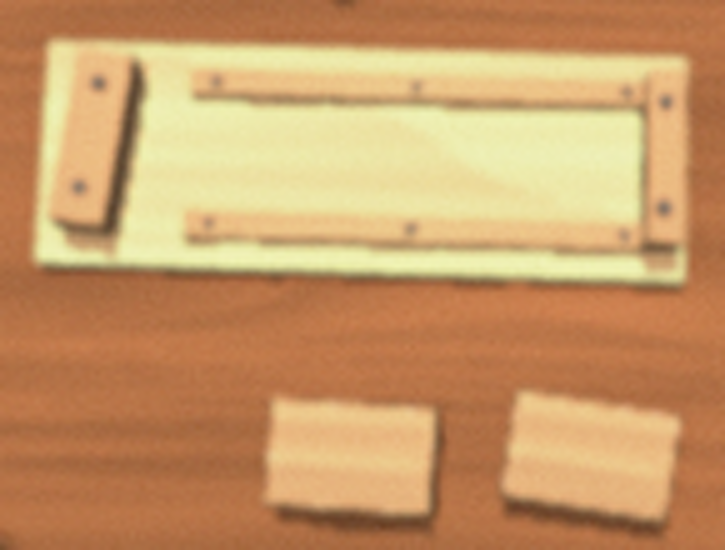

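The crops confirm the choice: two grey stones with dark sides, a brown wedge with its thin end up (world +x), a tray with its splayed cleat at left, and two pale blocks. Measuring next.

```bash
cat >> h.py <<'E'
def blob(s,mask,uv,rad=45):
    m=np.zeros(mask.shape,np.uint8); u,v=map(int,uv); cv2.circle(m,(u,v),rad,255,-1)
    m=cv2.morphologyEx(mask.astype(np.uint8)*255&m,cv2.MORPH_OPEN,np.ones((3,3)))
    cs,_=cv2.findContours(m,cv2.RETR_EXTERNAL,cv2.CHAIN_APPROX_NONE)
    return max(cs,key=cv2.contourArea)
def rect(s,c,z):
    P=np.array([ray(s,u,v,z)[:2] for u,v in c[:,0]])*1000
    (x,y),(w,h),a=cv2.minAreaRect(P.astype(np.float32))
    if w<h: w,h,a=h,w,a-90
    return np.array([x,y]),(w,h),(a+180)%180   # a: world angle of long axis
def masks(s):
    h=cv2.cvtColor(s['img'],cv2.COLOR_RGB2HSV).astype(int); H,S,Vv=h[...,0],h[...,1],h[...,2]
    return dict(stone=(S<85)&(Vv>115)&(Vv<222),timber=(S<128)&(Vv>200),wedge=(Vv<140)&(S>100),tray=(S<135)&(Vv>190))
E
python3 - <<'E'
from h import *
s=snap('top'); M=masks(s)
for n,k,uv,z,rad in [('s1','stone',(383,179),.04,26),('s2','stone',(395,223),.04,26),('b1','timber',(245,227),.034,28),('b2','timber',(293,227),.034,26),('wedge','wedge',(134,193),.034,35),('tray','tray',(247,167),.012,75)]:
    c=blob(s,M[k],uv,rad); p,wh,a=rect(s,c,z); print(n,p.round(1),np.round(wh,1),round(a,1))
f=lambda u,v:(u/5+175-.4,v/5+135-.4)
print('traycorn',[ray(s,*f(*p),.012)[:2].round(4).tolist() for p in[(50,40),(688,58),(687,285),(37,267)]])
# wedge top corners from c1 right: offset 100,155, minus 375
print('wedge c',[ray(s,(u-375)/5+99.6,v/5+154.6,.034)[:2].round(4).tolist() for u,v in[(608,70),(635,85),(493,308),(441,278)]])
E
```

```text
s1 [ 577.8 -335.8] [84.7 55.4] 79.6
s2 [ 457.5 -369.5] [84.7 56.1] 79.6
b1 [438.8  42.1] [89.3 56.7] 87.7
b2 [442.9 -90.1] [89.5 56.8] 82.0
wedge [521.  349.3] [152.5  48.3] 144.6
tray [610.7  42.3] [374.7 132.9] 89.5
traycorn [[0.6768, 0.2258], [0.6728, -0.1444], [0.5405, -0.1446], [0.5427, 0.2261]]
wedge c [[0.5926, 0.3261], [0.5842, 0.3101], [0.4559, 0.3815], [0.472, 0.4123]]
```

```bash
cat >> h.py <<'E'
def plan(wps,yaw,st=None,step=.045,dec=1):
    """rows through world waypoints (m), turning tool-y to world angle yaw (deg), kept upright"""
    st=st or sensors.get_state(); p=np.array(st['tool_pos']); Rm=R.from_quat(st['eef_rot']).as_matrix()
    y0=np.degrees(np.arctan2(Rm[1,1],Rm[0,1])); dy=yaw-y0
    pts=[];a=p
    for w in wps:
        w=np.array(w); n=max(1,int(np.ceil(np.linalg.norm(w-a)/step))); pts+= [a+(w-a)*(i+1)/n for i in range(n)]; a=w
    N=max(len(pts),int(np.ceil(abs(dy)/9)))
    pts+= [pts[-1]]*(N-len(pts)); rows=[]; cur=Rm
    for i,t in enumerate(pts):
        d=np.round(cur.T@(t-p)*100,dec)
        yi=y0+dy*(i+1)/N; c,s_=np.cos(np.radians(yi)),np.sin(np.radians(yi))
        des=np.array([[-s_*-1,c,0],[-c,s_,0],[0,0,-1]]).astype(float)
        des=np.column_stack([np.cross([c,s_,0],[0,0,-1]),[c,s_,0],[0,0,-1]])
        rv=np.round(R.from_matrix(cur.T@des).as_rotvec(degrees=True),1)
        p=p+cur@d/100; cur=cur@R.from_rotvec(rv,degrees=True).as_matrix(); rows.append([d.tolist(),rv.tolist()])
    print(len(rows)); 
    for k in range(0,len(rows),12): print(str(rows[k:k+12]).replace(' ',''))
def show():
    s=sensors.get_state(); Rm=R.from_quat(s['eef_rot']).as_matrix()
    print(round(s['clock'],2),s['tool_pos'].round(4),'yaw',np.degrees(np.arctan2(Rm[1,1],Rm[0,1])).round(2),'zax',Rm[:,2].round(3),'F',np.round(s['contact_force'],1),s['opening'],s['finger_force'],'q',np.round(s['q'],2))
E
python3 - <<'E'
from h import *
plan([(.45,.25,.2),(.577,-.336,.16)],-10.4)
E
```

```text
24
[[[-3.6,-2.5,0.2],[-0.1,0.0,3.5]],[[-3.7,-2.4,0.2],[0.0,0.0,3.5]],[[-3.8,-2.0,0.2],[0.0,-0.0,3.4]],[[-4.0,-1.9,0.2],[0.0,-0.0,3.5]],[[-4.1,-1.6,0.2],[0.0,-0.0,3.5]],[[-4.2,-1.4,0.2],[0.0,-0.0,3.5]],[[-4.2,-1.1,0.2],[0.0,-0.0,3.4]],[[-4.3,-0.8,0.2],[0.0,-0.0,3.5]],[[-4.3,-0.6,0.2],[0.0,-0.0,3.5]],[[-4.4,-0.3,0.2],[0.0,-0.0,3.5]],[[-3.9,-1.9,0.3],[0.0,-0.0,3.4]],[[-3.9,-1.6,0.3],[0.0,-0.0,3.5]]]
[[[-4.1,-1.4,0.2],[0.0,-0.0,3.5]],[[-4.1,-1.2,0.3],[0.0,-0.0,3.5]],[[-4.2,-0.9,0.3],[0.0,-0.0,3.4]],[[-4.2,-0.6,0.3],[0.0,-0.0,3.5]],[[-4.3,-0.4,0.3],[0.0,-0.0,3.5]],[[-4.3,-0.1,0.3],[0.0,-0.0,3.5]],[[-4.2,0.1,0.2],[0.0,-0.0,3.4]],[[-4.3,0.4,0.3],[0.0,-0.0,3.5]],[[-4.2,0.7,0.3],[0.0,-0.0,3.5]],[[-4.2,0.9,0.3],[0.0,-0.0,3.5]],[[-4.2,1.1,0.3],[0.0,-0.0,3.4]],[[-4.0,1.4,0.3],[0.0,-0.0,3.5]]]
```

step_arm([
  [[-3.6, -2.5, 0.2], [0, 0, 3.5]],
  [[-3.7, -2.4, 0.2], [0, 0, 3.5]],
  [[-3.8, -2.0, 0.2], [0, 0, 3.5]],
  [[-4.0, -1.9, 0.2], [0, 0, 3.5]],
  [[-4.1, -1.6, 0.2], [0, 0, 3.5]],
  [[-4.2, -1.4, 0.2], [0, 0, 3.5]],
  [[-4.2, -1.1, 0.2], [0, 0, 3.5]],
  [[-4.3, -0.8, 0.2], [0, 0, 3.5]],
  [[-4.3, -0.6, 0.2], [0, 0, 3.5]],
  [[-4.4, -0.3, 0.2], [0, 0, 3.5]],
  [[-3.9, -1.9, 0.3], [0, 0, 3.5]],
  [[-3.9, -1.6, 0.3], [0, 0, 3.5]],
], claw=1, grip_force=18)

```text
clock: 1.7
tool_pos: [0.4676, 0.165, 0.1944]
eef_rot: [0.493, 0.87, 0.0, 0.0]
contact_force: [0.2, -0.1, -0.1]
opening: 0.996
finger_force: 0.0
```

step_arm([
  [[-4.1, -1.4, 0.2], [0, 0, 3.5]],
  [[-4.1, -1.2, 0.3], [0, 0, 3.5]],
  [[-4.2, -0.9, 0.3], [0, 0, 3.5]],
  [[-4.2, -0.6, 0.3], [0, 0, 3.5]],
  [[-4.3, -0.4, 0.3], [0, 0, 3.5]],
  [[-4.3, -0.1, 0.3], [0, 0, 3.5]],
  [[-4.2, 0.1, 0.2], [0, 0, 3.5]],
  [[-4.3, 0.4, 0.3], [0, 0, 3.5]],
  [[-4.2, 0.7, 0.3], [0, 0, 3.5]],
  [[-4.2, 0.9, 0.3], [0, 0, 3.5]],
  [[-4.2, 1.1, 0.3], [0, 0, 3.5]],
  [[-4.0, 1.4, 0.3], [0, 0, 3.5]],
])

```text
clock: 3.2
tool_pos: [0.572, -0.3383, 0.1602]
eef_rot: [0.772, 0.635, 0.0, -0.0]
contact_force: [-0.1, 0.7, -0.0]
opening: 1.003
finger_force: 0.0
```

```bash
python3 - <<'E'
from h import *
show(); plan([(.577,-.336,.08),(.577,-.336,.034)],-10.4,step=.04)
E
```

```text
3.2 [ 0.572  -0.3383  0.1602] yaw -11.12 zax [-0.  0. -1.] F [-0.1  0.7 -0. ] 1.0025065440334453 0.0 q [ 0.43  0.81  0.07  1.5  -0.07  0.83  0.33]
5
[[[0.1,0.1,2.7],[-0.0,-0.0,-0.1]],[[0.1,0.2,2.6],[-0.0,-0.0,-0.2]],[[0.1,0.1,2.7],[-0.0,-0.0,-0.1]],[[0.0,0.0,2.3],[-0.0,-0.0,-0.2]],[[0.0,0.0,2.3],[-0.0,-0.0,-0.1]]]
```

step_arm([
  [[0.1, 0.2, 2.7], [0, 0, 0]],
  [[0.1, 0.2, 2.7], [0, 0, 0]],
  [[0.1, 0.1, 2.7], [0, 0, -0.5]],
  [[0, 0, 2.2], [0, 0, 0]],
  [[0, 0, 2.3], [0, 0, 0]],
  [[0, 0, 0], [0, 0, 0]],
])

```text
clock: 3.95
tool_pos: [0.576, -0.3339, 0.0325]
eef_rot: [0.769, 0.639, -0.001, -0.002]
contact_force: [0.0, 0.1, 0.4]
opening: 1.002
finger_force: 0.0
```

step_arm([
  [[0, 0, 0], [0, 0, 0]],
  [[0, 0, 0], [0, 0, 0]],
  [[0, 0, 0], [0, 0, 0]],
  [[0, 0, 0], [0, 0, 0]],
  [[0, 0, 0], [0, 0, 0]],
  [[0, 0, 0], [0, 0, 0]],
  [[0, 0, 0], [0, 0, 0]],
  [[0, 0, 0], [0, 0, 0]],
], claw=-1, grip_force=18)

```text
clock: 4.95
tool_pos: [0.5775, -0.335, 0.0344]
eef_rot: [0.769, 0.639, 0.0, -0.0]
contact_force: [0.6, 0.3, 0.1]
opening: 0.113
finger_force: 0.0
```

step_arm([
  [[0, 0, -1], [0, 0, 0]],
  [[0, 0, -2], [0, 0, 0]],
  [[0, 0, -3], [0, 0, 0]],
  [[0, 0, 0], [0, 0, 0]],
])

```text
clock: 5.45
tool_pos: [0.5797, -0.3364, 0.0984]
eef_rot: [0.769, 0.639, 0.001, 0.003]
contact_force: [0.6, -0.6, -0.4]
opening: 0.002
finger_force: 0.0
```

```bash
python3 - <<'E'
from h import *
show(); plan([(.608,-.062,.09)],-0.5,step=.04)
s=snap('side');snap('top'); 
cv2.imwrite('pics/g1.png',cv2.resize(s['img'][150:384,180:420,::-1],None,fx=2,fy=2))
E
```

```text
5.45 [ 0.5797 -0.3364  0.0984] yaw -10.52 zax [ 0.006 -0.003 -1.   ] F [ 0.6 -0.6 -0.4] 0.001625238254307314 0.0 q [ 0.43  0.89  0.06  1.53 -0.07  0.71  0.33]
7
[[[3.9,-0.3,0.1],[0.4,0.1,-1.4]],[[4.0,-0.2,0.1],[-0.0,0.0,-1.5]],[[3.9,-0.2,0.1],[-0.0,0.0,-1.4]],[[3.9,0.0,0.2],[-0.0,0.0,-1.4]],[[4.0,0.1,0.1],[-0.0,0.0,-1.5]],[[3.9,0.2,0.1],[-0.0,0.0,-1.4]],[[4.0,0.2,0.1],[-0.0,0.0,-1.4]]]
```

View pics/g1.png

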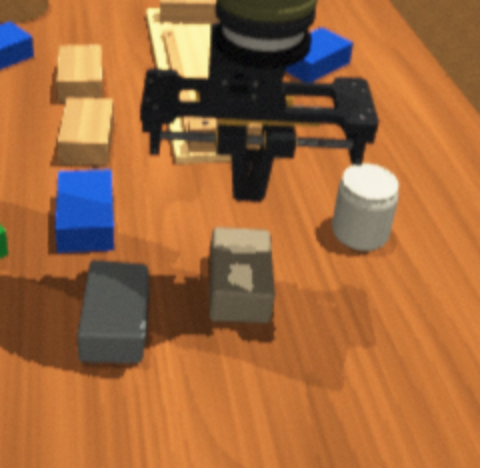

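The fingers closed on nothing: the stone, at crop (242,275), stands nearer the side camera than the closed fingers at (250,180). I'll cross-check the two views.

```bash
python3 - <<'E'
from h import *
s=snap('side'); t=snap('top')
c=lambda u,v:(u/2+180,v/2+150)
for n,uv in dict(fr_topR=(272,268),fr_topL=(210,262),bkL=(213,229),bkR=(270,230)).items(): print('s1 side',n,ray(s,*c(*uv),.04).round(3))
tip=sensors.get_state()['tool_pos']-[0,0,.019]
print('tip proj side',proj(s,tip),'seen',c(250,198),'top',proj(t,tip), proj(t,tip+[0,0,.1]))
print('tin side base', ray(s,*c(365,245),0), 'tin top', ray(t,564*.64,195*.64,.07))
for z in(0,.04): print(z,[ray(t,u,v,z).round(3).tolist() for u,v in[(383,179),(344,230)]])
a=np.hstack([t['img'][120:270,330:430]])[:,:,::-1]; cv2.imwrite('pics/g2.png',cv2.resize(a,None,fx=4,fy=4))
E
```

```text
s1 side fr_topR [ 0.606 -0.353  0.04 ]
s1 side fr_topL [ 0.55 -0.34  0.04]
s1 side bkL [ 0.561 -0.297  0.04 ]
s1 side bkR [ 0.616 -0.303  0.04 ]
tip proj side (np.float64(299.90144628653536), np.float64(264.1160046264873)) seen (305.0, 249.0) top (np.float64(386.67926786090925), np.float64(175.95484196060937)) (np.float64(399.88923133084575), np.float64(167.74194587013477))
tin side base [ 0.72241894 -0.29327721  0.        ] tin top [ 0.71886311 -0.2697947   0.07      ]
0 [[0.583, -0.348, 0.0], [0.435, -0.236, 0.0]]
0.04 [[0.575, -0.335, 0.04], [0.433, -0.228, 0.04]]
```

View pics/g2.png

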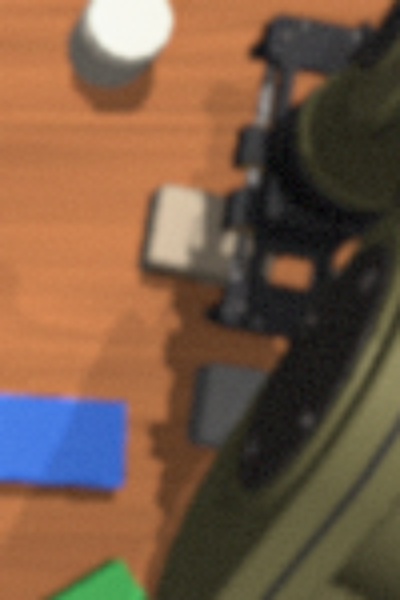

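The top view agrees with my stone position (the stone hasn't moved), but in the side view the fingertips sit about 15 px higher than predicted. So the tool stands about 25 mm higher than its reading. I'll check that with a gentle touch on the bare bench.

step_arm([
  [[3, 0.5, 0], [0.4, 0, 0]],
  [[3, 0.5, 2], [0, 0, 0]],
  [[3, 0.5, 3], [0, 0, 0]],
  [[0, 0, 2], [0, 0, 0]],
  [[0, 0, 0], [0, 0, 0]],
])

```text
clock: 6.28
tool_pos: [0.6059, -0.2501, 0.0223]
eef_rot: [0.769, 0.639, -0.004, -0.004]
contact_force: [-0.8, -0.2, 0.6]
opening: 0.002
finger_force: 0.0
```

step_arm([
  [[0, 0, 0.5], [0, 0, 0]],
  [[0, 0, 0.5], [0, 0, 0]],
  [[0, 0, 0.3], [0, 0, 0]],
  [[0, 0, 0], [0, 0, 0]],
])

```text
clock: 6.78
tool_pos: [0.608, -0.2493, 0.0114]
eef_rot: [0.769, 0.639, -0.002, -0.003]
contact_force: [0.0, 0.2, -0.3]
opening: 0.003
finger_force: 0.0
```

```bash
python3 - <<'E'
from h import *
show(); s=snap('side')
P=sensors.get_state()['tool_pos']
for dz in(0,-.019,.01,.03): print(dz,proj(s,P+[0,0,dz]))
cv2.imwrite('pics/g3.png',cv2.resize(s['img'][130:330,200:420,::-1],None,fx=3,fy=3))
E
```

```text
6.78 [ 0.608  -0.2493  0.0114] yaw -10.52 zax [-0.007  0.001 -1.   ] F [ 0.   0.2 -0.3] 0.0028900308664588955 0.0 q [ 0.29  1.01  0.06  1.58 -0.1   0.56  0.22]
0 (np.float64(304.0842300939041), np.float64(257.4241242174353))
-0.019 (np.float64(303.39185762010305), np.float64(264.0973176997093))
0.01 (np.float64(304.4554808931539), np.float64(253.845951329883))
0.03 (np.float64(305.21259825435607), np.float64(246.54873656287535))
```

View pics/g3.png

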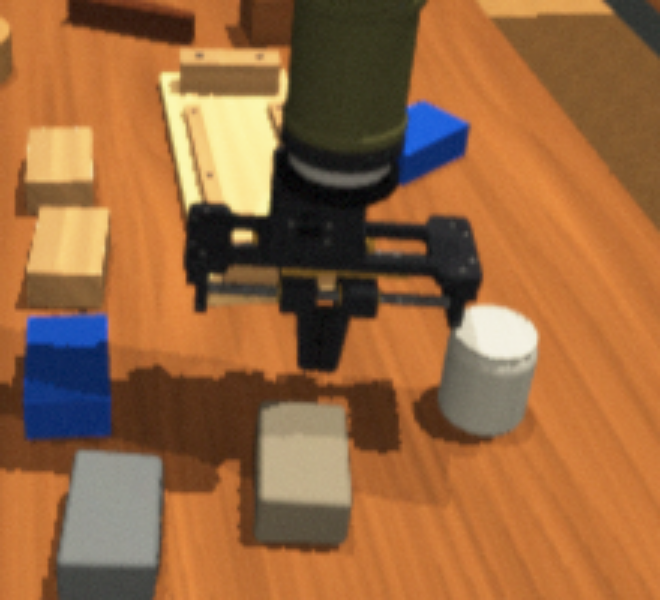

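step_arm([
  [[0, 0, 0.5], [0.4, 0, 0]],
  [[0, 0, 0.5], [0, 0, 0]],
  [[0, 0, 0.5], [0, 0, 0]],
  [[0, 0, 0.3], [0, 0, 0]],
  [[0, 0, 0], [0, 0, 0]],
])

```text
clock: 7.45
tool_pos: [0.6076, -0.249, -0.0069]
eef_rot: [0.769, 0.639, -0.005, -0.006]
contact_force: [-0.2, -0.1, 0.4]
opening: 0.002
finger_force: 0.0
```

step_arm([
  [[0, 0, 0.2], [0, 0, 0]],
  [[0, 0, 0.2], [0, 0, 0]],
  [[0, 0, 0], [0, 0, 0]],
])

```text
clock: 7.82
tool_pos: [0.6077, -0.249, -0.0107]
eef_rot: [0.769, 0.639, -0.004, -0.006]
contact_force: [-0.4, 0.1, 0.0]
opening: 0.003
finger_force: 0.0
```

step_arm([
  [[0, 0, 0.2], [0, 0, 0]],
  [[0, 0, 0.1], [0, 0, 0]],
  [[0, 0, 0], [0, 0, 0]],
])

```text
clock: 8.2
tool_pos: [0.6076, -0.249, -0.0137]
eef_rot: [0.769, 0.639, -0.005, -0.005]
contact_force: [-0.5, 0.4, 0.2]
opening: 0.007
finger_force: 0.0
```

step_arm([
  [[0, 0, 0.2], [-0.5, 0, 0]],
  [[0, 0, 0.1], [-0.2, 0, 0]],
  [[0, 0, 0], [0, 0, 0]],
])

```text
clock: 8.57
tool_pos: [0.6075, -0.249, -0.0167]
eef_rot: [0.769, 0.639, -0.001, -0.001]
contact_force: [-0.0, -0.9, 0.2]
opening: 0.003
finger_force: 0.0
```

step_arm([
  [[0, 0, 0.1], [0, 0, 0]],
  [[0, 0, 0.1], [0, 0, 0]],
  [[0, 0, 0], [0, 0, 0]],
])

```text
clock: 8.95
tool_pos: [0.6078, -0.2491, -0.0177]
eef_rot: [0.769, 0.639, -0.0, -0.001]
contact_force: [-1.8, 1.1, 6.6]
opening: 0.01
finger_force: 3.3
```

step_arm([
  [[0, 0, 0.1], [0, 0, 0]],
  [[0, 0, 0.1], [0, 0, 0]],
  [[0, 0, 0], [0, 0, 0]],
])

```text
clock: 9.32
tool_pos: [0.6079, -0.249, -0.0177]
eef_rot: [0.769, 0.639, -0.0, -0.001]
contact_force: [-5.3, 2.7, 19.9]
opening: 0.005
finger_force: 10.0
```

```bash
python3 - <<'E'
from h import *
show(); s=snap('side')
P=sensors.get_state()['tool_pos']
for dz in(-.019,.01,.03): print(dz,proj(s,P+[0,0,dz]))
cv2.imwrite('pics/g4.png',cv2.resize(s['img'][180:330,200:420,::-1],None,fx=3,fy=3))
E
```

```text
9.32 [ 0.6079 -0.249  -0.0177] yaw -10.51 zax [-0.001  0.    -1.   ] F [-5.3  2.7 19.9] 0.0047765333629245154 10.011458949011285 q [ 0.29  1.05  0.06  1.59 -0.1   0.51  0.22]
-0.019 (np.float64(302.23559611135823), np.float64(274.01315020138816))
0.01 (np.float64(303.2579873880033), np.float64(264.1365448001863))
0.03 (np.float64(303.9853245593344), np.float64(257.1102502699392))
```

View pics/g4.png

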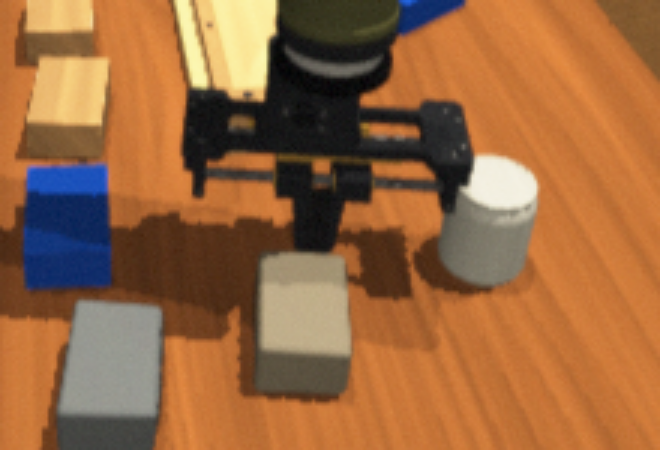

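The bench touch came at a reading of -0.0177, so true z = reading + 0.037. In the picture the tip, at crop (316,250), stands on the bench just behind the stone. Redoing the grasp with that offset.

step_arm([
  [[0, 0, -2], [0, 0, 0]],
  [[0, 0, -3.5], [0, 0, 0]],
  [[0, 0, -3], [0, 0, 0]],
  [[0, 0, 0], [0, 0, 0]],
], claw=1)

```text
clock: 9.88
tool_pos: [0.6101, -0.2501, 0.0675]
eef_rot: [0.769, 0.639, 0.001, 0.002]
contact_force: [0.1, -0.7, 0.5]
opening: 0.434
finger_force: 0.0
```

```bash
python3 - <<'E'
from h import *
show(); plan([(.577,-.336,.065),(.577,-.336,-.003)],-10.4,step=.035)
E
```

```text
9.88 [ 0.6101 -0.2501  0.0675] yaw -10.51 zax [ 0.004 -0.002 -1.   ] F [ 0.1 -0.7  0.5] 0.4342869759249617 0.0 q [ 0.28  0.92  0.07  1.58 -0.1   0.64  0.22]
5
[[[-3.0,-0.6,0.1],[0.2,0.1,-0.0]],[[-3.0,-0.5,0.1],[0.0,-0.0,-0.0]],[[-3.1,-0.6,0.0],[0.0,-0.0,-0.1]],[[0.0,0.0,3.4],[0.0,-0.0,0.0]],[[0.0,0.0,3.4],[0.0,-0.0,-0.0]]]
```

step_arm([
  [[-3, -0.6, 0], [0, 0, 0]],
  [[-3, -0.5, 0], [0, 0, 0]],
  [[-3, -0.6, 0], [0, 0, 0]],
  [[0, 0, 0], [0, 0, 0]],
  [[0, 0, 0], [0, 0, 0]],
])

```text
clock: 10.5
tool_pos: [0.5751, -0.3328, 0.0638]
eef_rot: [0.769, 0.64, -0.0, -0.002]
contact_force: [0.1, -0.2, -0.2]
opening: 0.985
finger_force: 0.0
```

step_arm([
  [[0, 0, 2], [0, 0, 0]],
  [[0, 0, 2], [0, 0, 0]],
  [[0, 0, 2], [0, 0, 0]],
  [[0, 0, 0.8], [0, 0, 0]],
  [[0, 0, 0], [0, 0, 0]],
  [[0, 0, 0], [0, 0, 0]],
])

```text
clock: 11.25
tool_pos: [0.5751, -0.3348, -0.003]
eef_rot: [0.769, 0.639, -0.0, -0.0]
contact_force: [-0.2, 0.8, 0.4]
opening: 1.001
finger_force: 0.0
```

step_arm([
  [[0, 0, 0], [0, 0, 0]],
  [[0, 0, 0], [0, 0, 0]],
  [[0, 0, 0], [0, 0, 0]],
  [[0, 0, 0], [0, 0, 0]],
  [[0, 0, 0], [0, 0, 0]],
  [[0, 0, 0], [0, 0, 0]],
], claw=-1, grip_force=18)

```text
clock: 12.0
tool_pos: [0.576, -0.3348, -0.003]
eef_rot: [0.769, 0.639, 0.0, 0.0]
contact_force: [2.8, -0.6, 1.9]
opening: 0.681
finger_force: 18.0
```

step_arm([
  [[0, 0, -0.5], [0, 0, 0]],
  [[0, 0, -1.5], [0, 0, 0]],
  [[0, 0, -3], [0, 0, 0]],
  [[0, 0, -1.5], [0, 0, 0]],
  [[0, 0, 0], [0, 0, 0]],
])

```text
clock: 12.62
tool_pos: [0.5751, -0.3348, 0.0627]
eef_rot: [0.769, 0.639, -0.0, 0.0]
contact_force: [-0.3, 1.4, -5.7]
opening: 0.678
finger_force: 18.0
```

```bash
python3 - <<'E'
from h import *
show(); plan([(.608,-.060,.06)],-0.5,step=.04)
E
```

```text
12.62 [ 0.5751 -0.3348  0.0627] yaw -10.51 zax [-0.    -0.001 -1.   ] F [-0.3  1.4 -5.7] 0.6776782678104148 17.998949044849724 q [ 0.43  0.94  0.05  1.55 -0.07  0.65  0.33]
7
[[[3.9,-0.3,0.0],[-0.0,0.0,-1.4]],[[4.0,-0.1,0.1],[-0.0,0.0,-1.5]],[[3.9,-0.1,0.0],[-0.0,0.0,-1.4]],[[4.0,0.1,0.0],[-0.0,0.0,-1.4]],[[4.0,0.1,0.1],[-0.0,0.0,-1.5]],[[3.9,0.3,0.0],[-0.0,0.0,-1.4]],[[3.9,0.3,0.1],[-0.0,0.0,-1.4]]]
```

step_arm([
  [[3.9, -0.3, 0], [0, 0, -1.4]],
  [[4, -0.1, 0], [0, 0, -1.5]],
  [[3.9, -0.1, 0], [0, 0, -1.4]],
  [[4, 0.1, 0], [0, 0, -1.4]],
  [[4, 0.1, 0], [0, 0, -1.5]],
  [[3.9, 0.3, 0.1], [0, 0, -1.4]],
  [[3.9, 0.3, 0.1], [0, 0, -1.4]],
  [[0, 0, 0], [0, 0, 0]],
  [[0, 0, 0], [0, 0, 0]],
])

```text
clock: 13.75
tool_pos: [0.6067, -0.0609, 0.0587]
eef_rot: [0.71, 0.704, -0.001, -0.001]
contact_force: [0.3, -0.8, -5.3]
opening: 0.678
finger_force: 18.0
```

```bash
python3 - <<'E'
from h import *
show(); s=snap('side'); 
cv2.imwrite('pics/g5.png',cv2.resize(s['img'][120:280,200:380,::-1],None,fx=4,fy=4))
plan([(.608,-.064,.018)],-0.5,step=.02)
E
```

```text
13.75 [ 0.6067 -0.0609  0.0587] yaw -0.52 zax [-0.004 -0.001 -1.   ] F [ 0.3 -0.8 -5.3] 0.6778006058818287 17.99887490691617 q [-0.01  0.89  0.06  1.73 -0.1   0.52  0.11]
3
[[[-0.1,0.0,1.4],[-0.2,0.1,-0.0]],[[-0.0,0.1,1.3],[0.0,-0.0,-0.1]],[[-0.1,0.0,1.4],[0.0,-0.0,-0.0]]]
```

View pics/g5.png

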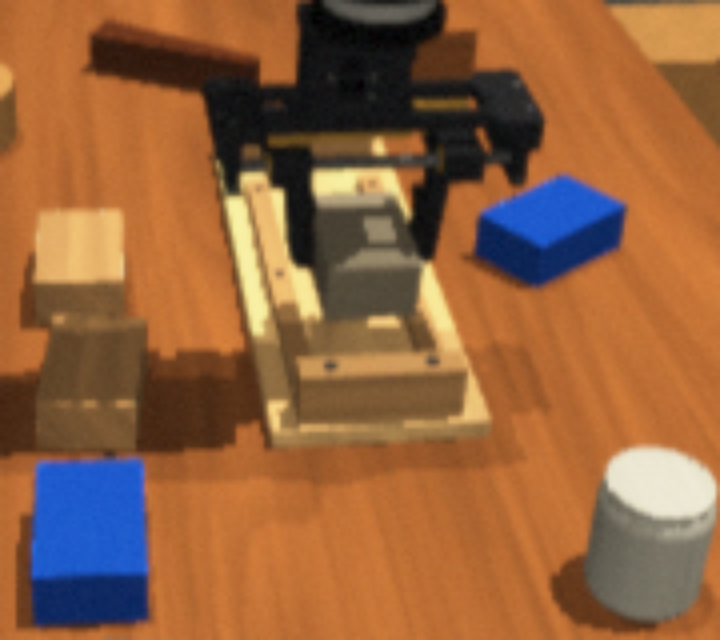

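The stone is held level over the channel, with its near-face lower corners at about (328,318) and (417,318) in the crop. Checking the x alignment against the cleat's top corners.

```bash
python3 - <<'E'
from h import *
s=snap('side'); c=lambda u,v:(u/4+200,v/4+120)
print('cleat top near corners',[ray(s,*c(*p),.046)[:2].round(4).tolist() for p in[(299,380),(468,376)]])
print('board near corners',[ray(s,*c(*p),.012)[:2].round(4).tolist() for p in[(272,437),(490,425)]])
P=sensors.get_state()['tool_pos']; b=P[2]+.037-.034
print('stone bottom near corners',b,[ray(s,*c(*p),b)[:2].round(4).tolist() for p in[(328,318),(417,318)]],'top near',[ray(s,*c(*p),b+.04)[:2].round(4).tolist() for p in[(330,268),(418,264)]])
print('pred z-tip',[c_ for c_ in proj(s,P+[0,0,.037-.034])])
E
```

```text
cleat top near corners [[0.5606, -0.1399], [0.658, -0.145]]
board near corners [[0.5449, -0.1477], [0.6737, -0.1484]]
stone bottom near corners 0.06209925794596463 [[0.5828, -0.1022], [0.635, -0.1069]] top near [[0.5807, -0.1105], [0.6316, -0.1108]]
pred z-tip [np.float64(289.0682476361457), np.float64(189.8922571039396)]
```

step_arm([
  [[0, 0.1, 1.5], [0, 0, 0]],
  [[0, 0, 1.5], [0, 0, 0]],
  [[0, 0, 1.2], [0, 0, 0]],
  [[0, 0, 0], [0, 0, 0]],
])

```text
clock: 14.35
tool_pos: [0.6073, -0.06, 0.0158]
eef_rot: [0.71, 0.704, -0.001, -0.002]
contact_force: [-0.3, -0.0, -5.4]
opening: 0.675
finger_force: 18.0
```

step_arm([
  [[0, 0, 0.2], [0, 0, 0]],
  [[0, 0, 0.2], [0, 0, 0]],
  [[0, 0, 0], [0, 0, 0]],
])

```text
clock: 14.72
tool_pos: [0.6086, -0.06, 0.0137]
eef_rot: [0.71, 0.704, -0.0, -0.001]
contact_force: [-0.3, 1.4, -5.4]
opening: 0.678
finger_force: 18.0
```

step_arm([
  [[0, 0, 0.1], [0, 0, 0]],
  [[0, 0, 0.1], [0, 0, 0]],
  [[0, 0, 0], [0, 0, 0]],
])

```text
clock: 15.1
tool_pos: [0.6085, -0.06, 0.0114]
eef_rot: [0.71, 0.704, -0.001, -0.001]
contact_force: [-0.3, 0.1, -5.8]
opening: 0.68
finger_force: 18.0
```

step_arm([
  [[0, 0, 0.1], [0, 0, 0]],
  [[0, 0, 0.1], [0, 0, 0]],
  [[0, 0, 0], [0, 0, 0]],
])

```text
clock: 15.48
tool_pos: [0.6084, -0.0601, 0.0094]
eef_rot: [0.71, 0.704, -0.001, -0.001]
contact_force: [-0.4, -0.5, -4.9]
opening: 0.679
finger_force: 18.0
```

step_arm([
  [[-0.4, 0, 0], [0, 0, 0]],
  [[-0.4, 0, 0], [0, 0, 0]],
  [[-0.3, 0, 0], [0, 0, 0]],
  [[0, 0, 0], [0, 0, 0]],
])

```text
clock: 15.98
tool_pos: [0.6084, -0.0709, 0.0095]
eef_rot: [0.71, 0.704, -0.0, -0.001]
contact_force: [0.3, 0.4, -5.3]
opening: 0.68
finger_force: 18.0
```

step_arm([
  [[-0.2, 0, 0], [0, 0, 0]],
  [[-0.1, 0, 0], [0, 0, 0]],
  [[0, 0, 0], [0, 0, 0]],
])

```text
clock: 16.35
tool_pos: [0.6084, -0.0709, 0.0095]
eef_rot: [0.71, 0.705, 0.001, -0.002]
contact_force: [-0.1, 6.1, -4.1]
opening: 0.679
finger_force: 18.0
```

step_arm([
  [[0, 0, 0.1], [0, 0, 0]],
  [[0, 0, 0.1], [0, 0, 0]],
  [[0, 0, 0], [0, 0, 0]],
])

```text
clock: 16.73
tool_pos: [0.6084, -0.0709, 0.009]
eef_rot: [0.71, 0.705, 0.001, -0.002]
contact_force: [-3.5, 6.4, 8.3]
opening: 0.68
finger_force: 18.0
```

step_arm([
  [[0, 0, 0.1], [0, 0, 0]],
  [[0, 0, 0], [0, 0, 0]],
])

```text
clock: 16.98
tool_pos: [0.6084, -0.0709, 0.0088]
eef_rot: [0.71, 0.705, 0.001, -0.002]
contact_force: [-5.1, 6.6, 14.9]
opening: 0.68
finger_force: 18.0
```

step_arm([
  [[0, 0, -0.2], [0, 0, 0]],
  [[0, 0, 0], [0, 0, 0]],
  [[0, 0, 0], [0, 0, 0]],
  [[0, 0, 0], [0, 0, 0]],
], claw=1)

```text
clock: 17.48
tool_pos: [0.6084, -0.0744, 0.0083]
eef_rot: [0.71, 0.704, -0.001, -0.001]
contact_force: [-0.6, -0.2, -0.3]
opening: 0.999
finger_force: 0.0
```

step_arm([
  [[0, 0, -3], [0, 0, 0]],
  [[0, 0, -3], [0, 0, 0]],
  [[0, 0, 0], [0, 0, 0]],
])

```text
clock: 17.85
tool_pos: [0.6103, -0.0745, 0.0705]
eef_rot: [0.71, 0.704, 0.001, 0.001]
contact_force: [0.4, 0.4, -0.1]
opening: 1.001
finger_force: 0.0
```

```bash
python3 - <<'E'
from h import *
show(); plan([(.456,-.368,.065)],-10.4,step=.045)
E
```

```text
17.85 [ 0.6103 -0.0745  0.0705] yaw -0.52 zax [ 0.003 -0.    -1.   ] F [ 0.4  0.4 -0.1] 1.0007513479326426 0.0 q [ 0.01  0.88  0.06  1.72 -0.09  0.55  0.12]
8
[[[-3.7,-1.9,0.1],[0.2,0.0,1.2]],[[-3.7,-1.8,0.0],[-0.0,0.0,1.3]],[[-3.8,-1.7,0.1],[-0.0,0.0,1.2]],[[-3.8,-1.7,0.1],[-0.0,0.0,1.2]],[[-3.8,-1.6,0.0],[-0.0,0.0,1.3]],[[-3.9,-1.5,0.1],[-0.0,0.0,1.2]],[[-3.9,-1.4,0.1],[-0.0,0.0,1.2]],[[-3.9,-1.3,0.1],[-0.0,0.0,1.3]]]
```

step_arm([
  [[-3.7, -1.9, 0], [0, 0, 1.2]],
  [[-3.7, -1.8, 0], [0, 0, 1.3]],
  [[-3.8, -1.7, 0], [0, 0, 1.2]],
  [[-3.8, -1.7, 0.1], [0, 0, 1.2]],
  [[-3.8, -1.6, 0], [0, 0, 1.3]],
  [[-3.9, -1.5, 0.1], [0, 0, 1.2]],
  [[-3.9, -1.4, 0.1], [0, 0, 1.2]],
  [[-3.9, -1.3, 0.1], [0, 0, 1.3]],
  [[0, 0, 0], [0, 0, 0]],
  [[0, 0, 0], [0, 0, 0]],
])

```text
clock: 19.1
tool_pos: [0.4543, -0.3662, 0.0638]
eef_rot: [0.768, 0.64, -0.0, -0.002]
contact_force: [0.3, 0.1, 0.2]
opening: 0.992
finger_force: 0.0
```

```bash
python3 - <<'E'
from h import *
show(); plan([(.456,-.368,-.003)],-10.4,step=.025)
s=snap('side'); P=sensors.get_state()['tool_pos']; print('tip',proj(s,P+[0,0,.018]))
cv2.imwrite('pics/g6.png',cv2.resize(s['img'][120:384,160:400,::-1],None,fx=2.2,fy=2.2))
E
```

```text
19.1 [ 0.4543 -0.3662  0.0638] yaw -10.36 zax [-0.002  0.002 -1.   ] F [0.3 0.1 0.2] 0.9917264521820822 0.0 q [ 0.59  0.86  0.01  1.81 -0.02  0.47  0.44]
3
[[[-0.1,0.1,2.2],[-0.1,-0.1,0.0]],[[0.0,0.0,2.3],[-0.0,-0.0,0.0]],[[-0.0,0.1,2.2],[-0.0,-0.0,0.0]]]
tip (np.float64(234.58471602974876), np.float64(278.2171535779205))
```

View pics/g6.png

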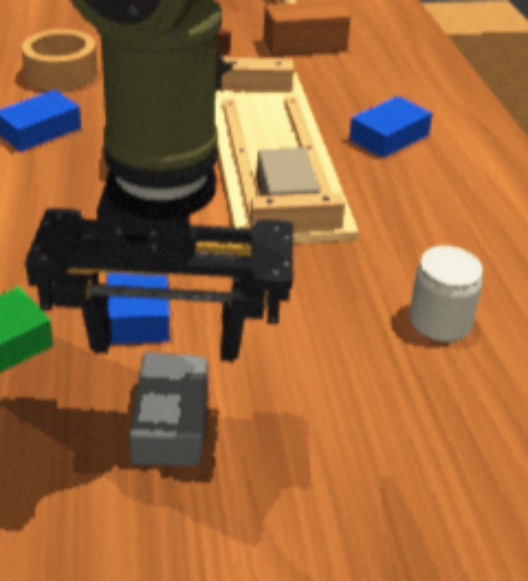

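The first stone sits in the channel against the cleat at (290,172). The open jaws straddle the dark stone, with fingers at x≈97 and x≈232 and the stone at 133–208. Descending.

step_arm([
  [[-0.1, 0.2, 2.3], [0, 0, 0]],
  [[0, 0, 2.2], [0, 0, 0]],
  [[0, 0, 2.2], [0, 0, 0]],
  [[0, 0, 0], [0, 0, 0]],
  [[0, 0, 0], [0, 0, 0]],
])

```text
clock: 19.77
tool_pos: [0.4568, -0.3681, -0.0018]
eef_rot: [0.768, 0.641, -0.0, -0.0]
contact_force: [-0.3, -0.3, -0.0]
opening: 1.0
finger_force: 0.0
```

step_arm([
  [[0, 0, 0], [0, 0, 0]],
  [[0, 0, 0], [0, 0, 0]],
  [[0, 0, 0], [0, 0, 0]],
  [[0, 0, 0], [0, 0, 0]],
  [[0, 0, 0], [0, 0, 0]],
  [[0, 0, 0], [0, 0, 0]],
], claw=-1, grip_force=18)

```text
clock: 20.52
tool_pos: [0.4567, -0.3692, -0.0019]
eef_rot: [0.768, 0.64, -0.0, 0.0]
contact_force: [2.3, -0.4, 5.3]
opening: 0.68
finger_force: 17.9
```

step_arm([
  [[0, 0, -0.5], [0, 0, 0]],
  [[0, 0, -1.5], [0, 0, 0]],
  [[0, 0, -3], [0, 0, 0]],
  [[0, 0, -2], [0, 0, 0]],
  [[0, 0, 0], [0, 0, 0]],
])

```text
clock: 21.15
tool_pos: [0.4564, -0.3694, 0.0693]
eef_rot: [0.768, 0.64, -0.0, 0.001]
contact_force: [0.3, 0.4, -4.3]
opening: 0.679
finger_force: 17.9
```

```bash
python3 - <<'E'
from h import *
show(); plan([(.609,.0355,.065)],-0.5,step=.045)
E
```

```text
21.15 [ 0.4564 -0.3694  0.0693] yaw -10.42 zax [ 0.    -0.001 -1.   ] F [ 0.3  0.4 -4.3] 0.6786188007796535 17.939264914020896 q [ 0.59  0.85  0.02  1.8  -0.02  0.49  0.44]
10
[[[4.3,0.8,0.0],[0.0,0.1,-1.0]],[[4.2,0.8,0.1],[0.0,-0.0,-1.0]],[[4.2,0.9,0.0],[0.0,-0.0,-1.0]],[[4.2,1.0,0.1],[0.0,-0.0,-1.0]],[[4.2,1.1,0.0],[0.0,-0.0,-1.0]],[[4.2,1.1,0.1],[0.0,-0.0,-1.0]],[[4.2,1.2,0.0],[0.0,-0.0,-0.9]],[[4.1,1.3,0.1],[0.0,-0.0,-1.0]],[[4.1,1.4,0.0],[0.0,-0.0,-1.0]],[[4.1,1.4,0.0],[0.0,-0.0,-1.0]]]
```

step_arm([
  [[4.3, 0.8, 0], [0, 0, -1]],
  [[4.2, 0.8, 0], [0, 0, -1]],
  [[4.2, 0.9, 0], [0, 0, -1]],
  [[4.2, 1.0, 0.1], [0, 0, -1]],
  [[4.2, 1.1, 0], [0, 0, -1]],
  [[4.2, 1.1, 0.1], [0, 0, -1]],
  [[4.2, 1.2, 0], [0, 0, -0.9]],
  [[4.1, 1.3, 0.1], [0, 0, -1]],
  [[4.1, 1.4, 0], [0, 0, -1]],
  [[4.1, 1.4, 0], [0, 0, -1]],
  [[0, 0, 0], [0, 0, 0]],
  [[0, 0, 0], [0, 0, 0]],
])

```text
clock: 22.65
tool_pos: [0.6075, 0.0355, 0.0635]
eef_rot: [0.71, 0.704, -0.002, -0.001]
contact_force: [-0.8, -0.3, -3.9]
opening: 0.679
finger_force: 17.9
```

```bash
python3 - <<'E'
from h import *
show(); plan([(.609,.035,.0125)],-0.5,step=.015)
E
```

```text
22.65 [0.6075 0.0355 0.0635] yaw -0.49 zax [-0.004 -0.001 -1.   ] F [-0.8 -0.3 -3.9] 0.6787544491538007 17.93909632600844 q [-0.19  0.89  0.1   1.74 -0.14  0.53 -0.01]
4
[[[-0.0,0.0,1.3],[-0.2,0.0,0.0]],[[-0.0,0.1,1.3],[-0.0,0.0,0.0]],[[-0.0,0.0,1.2],[-0.0,0.0,0.0]],[[-0.0,0.1,1.3],[-0.0,0.0,0.0]]]
```

step_arm([
  [[0, 0, 1.3], [0, 0, 0]],
  [[0, 0, 1.3], [0, 0, 0]],
  [[0, 0, 1.2], [0, 0, 0]],
  [[0, 0, 1], [0, 0, 0]],
  [[0, 0, 0], [0, 0, 0]],
  [[0, 0, 0], [0, 0, 0]],
])

```text
clock: 23.4
tool_pos: [0.609, 0.0361, 0.0167]
eef_rot: [0.71, 0.704, -0.0, -0.001]
contact_force: [-0.8, -0.5, -3.5]
opening: 0.681
finger_force: 17.9
```

step_arm([
  [[0, 0, 0.1], [0, 0, 0]],
  [[0, 0, 0.1], [0, 0, 0]],
  [[0, 0, 0], [0, 0, 0]],
])

```text
clock: 23.78
tool_pos: [0.6087, 0.0362, 0.0146]
eef_rot: [0.71, 0.704, -0.0, -0.001]
contact_force: [-0.0, 0.6, -4.5]
opening: 0.681
finger_force: 17.9
```

Lower to just above the board, then slide toward stone 1.

step_arm([
  [[0, 0, 0.1], [0, 0, 0]],
  [[0, 0, 0.1], [0, 0, 0]],
  [[0, 0, 0.1], [0, 0, 0]],
  [[0, 0, 0], [0, 0, 0]],
])

```text
clock: 24.28
tool_pos: [0.6086, 0.0361, 0.0114]
eef_rot: [0.71, 0.704, -0.001, -0.001]
contact_force: [-0.3, -0.9, -3.5]
opening: 0.683
finger_force: 17.9
```

step_arm([
  [[-0.5, 0, 0], [0, 0, 0]],
  [[-0.5, 0, 0], [0, 0, 0]],
  [[-0.3, 0, 0], [0, 0, 0]],
  [[0, 0, 0], [0, 0, 0]],
])

```text
clock: 24.78
tool_pos: [0.6086, 0.0224, 0.0116]
eef_rot: [0.711, 0.704, -0.001, -0.001]
contact_force: [-0.3, -0.4, -4.7]
opening: 0.677
finger_force: 17.9
```

step_arm([
  [[-0.2, 0, 0], [0, 0, 0]],
  [[-0.1, 0, 0], [0, 0, 0]],
  [[0, 0, 0], [0, 0, 0]],
])

```text
clock: 25.15
tool_pos: [0.6085, 0.02, 0.0115]
eef_rot: [0.71, 0.704, -0.001, -0.001]
contact_force: [0.3, 0.2, -4.1]
opening: 0.678
finger_force: 17.9
```

step_arm([
  [[-0.1, 0, 0], [0, 0, 0]],
  [[-0.1, 0, 0], [0, 0, 0]],
  [[-0.1, 0, 0], [0, 0, 0]],
  [[0, 0, 0], [0, 0, 0]],
])

```text
clock: 25.65
tool_pos: [0.6085, 0.0186, 0.0115]
eef_rot: [0.71, 0.704, 0.0, -0.001]
contact_force: [0.3, 3.8, -4.0]
opening: 0.679
finger_force: 17.9
```

step_arm([
  [[-0.1, 0, 0], [0, 0, 0]],
  [[0, 0, 0.1], [0, 0, 0]],
  [[0, 0, 0.1], [0, 0, 0]],
  [[0, 0, 0], [0, 0, 0]],
])

```text
clock: 26.15
tool_pos: [0.6087, 0.0186, 0.0102]
eef_rot: [0.71, 0.704, 0.001, -0.002]
contact_force: [-0.7, 7.0, 1.0]
opening: 0.678
finger_force: 17.9
```

step_arm([
  [[0, 0, 0], [0, 0, 0]],
  [[0, 0, 0], [0, 0, 0]],
  [[0, 0, 0], [0, 0, 0]],
  [[0, 0, 0], [0, 0, 0]],
], claw=1)

```text
clock: 26.65
tool_pos: [0.6086, 0.0155, 0.0096]
eef_rot: [0.71, 0.704, -0.001, -0.0]
contact_force: [-0.2, 0.5, -0.7]
opening: 0.996
finger_force: 0.0
```

step_arm([
  [[0, 0, -3], [0, 0, 0]],
  [[0, 0, -3.5], [0, 0, 0]],
  [[0, 0, -4], [0, 0, 0]],
  [[-4, 0, -3], [0, 0, 0]],
  [[-5, 0, 0], [0, 0, 0]],
  [[-5, 0, 0], [0, 0, 0]],
  [[-5, 0, 0], [0, 0, 0]],
  [[-5, 0, 0], [0, 0, 0]],
  [[0, 0, 0], [0, 0, 0]],
])

```text
clock: 27.78
tool_pos: [0.6049, -0.2312, 0.1445]
eef_rot: [0.713, 0.701, -0.002, 0.001]
contact_force: [-0.6, -0.3, -0.5]
opening: 1.003
finger_force: 0.0
```

```bash
python3 - <<'E'
from h import *
show(); s=snap('top','t1.png'); M=masks(s)
cv2.imwrite('pics/t1b.png',cv2.resize(s['img'][120:270,90:340,::-1],None,fx=3,fy=3,interpolation=2))
for n,k,uv,z,rad in [('b1','timber',(245,227),.034,28),('b2','timber',(293,227),.034,26),('wedge','wedge',(134,193),.034,35)]:
  try:
    c=blob(s,M[k],uv,rad); p,wh,a=rect(s,c,z); print(n,p.round(1),np.round(wh,1),round(a,1))
  except Exception as e: print(n,e)
E
```

```text
27.77 [ 0.6049 -0.2312  0.1445] yaw -1.0 zax [-0.002 -0.005 -1.   ] F [-0.6 -0.3 -0.5] 1.0032204206991213 0.0 q [ 0.25  0.81  0.07  1.57 -0.07  0.77  0.34]
b1 [437.8  42.4] [90.9 58.7] 87.8
b2 [441.9 -89.6] [91.2 58.7] 82.4
wedge [521.8 350.3] [149.3  45.1] 146.2
```

View pics/t1b.png

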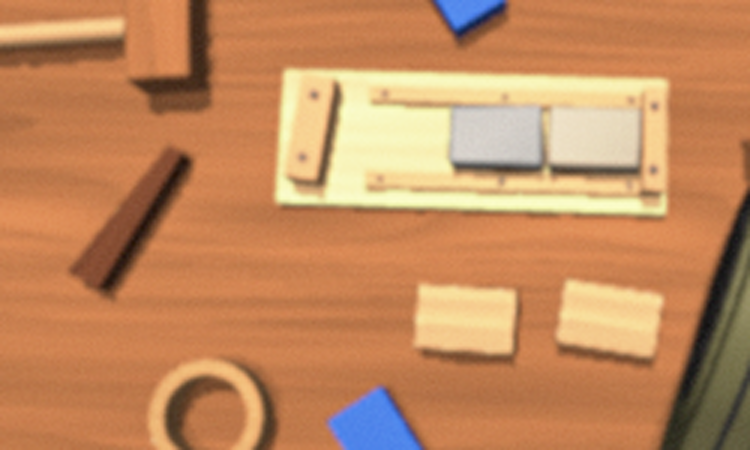

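The picture shows both stones in the channel, at crop (495,135) and (597,137), with both blocks and the wedge unmoved. Next comes block 1.

```bash
python3 - <<'E'
from h import *
plan([(.438,.042,.065)],-2.2,step=.045); plan([(.438,.042,.065),(.438,.042,-.005)],-2.2,step=.045)
E
```

```text
8
[[[3.3,-2.1,1.0],[-0.1,0.1,0.2]],[[3.4,-2.2,1.0],[-0.0,-0.0,0.2]],[[3.3,-2.2,1.0],[-0.0,-0.0,0.1]],[[3.3,-2.1,1.0],[-0.0,-0.0,0.2]],[[3.3,-2.2,1.0],[-0.0,-0.0,0.2]],[[3.3,-2.2,1.0],[-0.0,-0.0,0.2]],[[3.3,-2.2,1.0],[-0.0,-0.0,0.2]],[[3.3,-2.2,1.0],[-0.0,-0.0,0.1]]]
10
[[[3.3,-2.1,1.0],[-0.1,0.1,0.1]],[[3.4,-2.2,1.0],[-0.0,-0.0,0.2]],[[3.3,-2.1,1.0],[-0.0,-0.0,0.1]],[[3.3,-2.2,1.0],[-0.0,-0.0,0.2]],[[3.3,-2.2,1.0],[-0.0,-0.0,0.1]],[[3.3,-2.2,1.0],[-0.0,-0.0,0.2]],[[3.3,-2.1,1.0],[-0.0,-0.0,0.1]],[[3.3,-2.2,1.0],[-0.0,-0.0,0.1]],[[0.0,-0.0,3.5],[-0.0,-0.0,0.2]],[[0.0,-0.0,3.5],[-0.0,-0.0,0.1]]]
```

step_arm([
  [[3.3, -2.1, 1], [0, 0, 0.2]],
  [[3.4, -2.2, 1], [0, 0, 0.2]],
  [[3.3, -2.2, 1], [0, 0, 0.1]],
  [[3.3, -2.1, 1], [0, 0, 0.2]],
  [[3.3, -2.2, 1], [0, 0, 0.2]],
  [[3.3, -2.2, 1], [0, 0, 0.2]],
  [[3.3, -2.2, 1], [0, 0, 0.2]],
  [[3.3, -2.2, 1], [0, 0, 0.1]],
  [[0, 0, 0], [0, 0, 0]],
  [[0, 0, 0], [0, 0, 0]],
])

```text
clock: 29.08
tool_pos: [0.4383, 0.0451, 0.065]
eef_rot: [0.718, 0.696, -0.0, -0.0]
contact_force: [0.0, -0.2, 0.2]
opening: 0.998
finger_force: 0.0
```

```bash
python3 - <<'E'
from h import *
show(); plan([(.438,.042,-.005)],-2.2,step=.025)
E
```

```text
29.07 [0.4383 0.0451 0.065 ] yaw -1.82 zax [-0.001  0.001 -1.   ] F [ 0.  -0.2  0.2] 0.9981563424063374 0.0 q [-0.23  0.77  0.04  2.24 -0.23  0.13 -0.01]
3
[[[-0.1,-0.0,2.3],[-0.0,-0.0,0.1]],[[-0.1,-0.0,2.4],[-0.0,-0.0,0.2]],[[-0.1,-0.0,2.3],[-0.0,-0.0,0.1]]]
```

step_arm([
  [[-0.1, 0, 2.3], [0, 0, 0.2]],
  [[-0.1, 0, 1], [0, 0, 0.2]],
  [[-0.1, 0, 0], [0, 0, 0]],
  [[0, 0, 0], [0, 0, 0]],
])

```text
clock: 29.58
tool_pos: [0.4379, 0.0411, 0.0322]
eef_rot: [0.721, 0.692, -0.0, -0.0]
contact_force: [0.0, -0.0, -0.1]
opening: 0.999
finger_force: 0.0
```

```bash
python3 - <<'E'
from h import *
show()
E
```

```text
29.57 [0.4379 0.0411 0.0322] yaw -2.35 zax [-0.001  0.    -1.   ] F [ 0.  -0.  -0.1] 0.9987890646983847 0.0 q [-0.21  0.85  0.02  2.25 -0.24  0.05  0.  ]
```

Joint 6 is at 0.05, close to its 0.04 limit, so a vertical grasp at this radius isn't possible. I'll tilt the tool 7° about its x axis, grip lightly, draw the block outward to x≈0.485, and regrip upright there.

step_arm([
  [[0, 0, 0], [3.5, 0, 0]],
  [[0, 0, 0], [3.5, 0, 0]],
  [[0, 0, 0], [0, 0, 0]],
  [[0, 0.15, 1.2], [0, 0, 0]],
  [[0, 0.15, 1.2], [0, 0, 0]],
  [[0, 0.15, 1.2], [0, 0, 0]],
  [[0, 0, 0], [0, 0, 0]],
  [[0, 0, 0], [0, 0, 0]],
], grip_force=5)

```text
clock: 30.58
tool_pos: [0.4375, 0.0415, -0.0046]
eef_rot: [0.72, 0.691, -0.043, -0.045]
contact_force: [-0.2, 0.5, -0.1]
opening: 0.996
finger_force: 0.0
```

```bash
python3 - <<'E'
from h import *
show()
E
```

```text
30.57 [ 0.4375  0.0415 -0.0046] yaw -2.3 zax [-0.124  0.005 -0.992] F [-0.2  0.5 -0.1] 0.9963040886624974 0.0 q [-0.19  0.94  0.02  2.13 -0.23  0.2   0.01]
```

step_arm([
  [[0, 0, 0], [0, 0, 0]],
  [[0, 0, 0], [0, 0, 0]],
  [[0, 0, 0], [0, 0, 0]],
  [[0, 0, 0], [0, 0, 0]],
  [[0, 0, 0], [0, 0, 0]],
  [[0, 0, 0], [0, 0, 0]],
], claw=-1, grip_force=5)

```text
clock: 31.32
tool_pos: [0.4374, 0.0415, -0.0043]
eef_rot: [0.72, 0.691, -0.043, -0.045]
contact_force: [-1.1, -0.0, 4.7]
opening: 0.682
finger_force: 5.1
```

step_arm([
  [[0, 1, -0.1], [0, 0, 0]],
  [[0, 1, -0.1], [0, 0, 0]],
  [[0, 1, -0.2], [0, 0, 0]],
  [[0, 1, -0.1], [0, 0, 0]],
  [[0, 0.8, -0.1], [0, 0, 0]],
  [[0, 0, 0], [0, 0, 0]],
])

```text
clock: 32.08
tool_pos: [0.4876, 0.0395, -0.0044]
eef_rot: [0.72, 0.691, -0.042, -0.044]
contact_force: [1.1, 0.1, 2.7]
opening: 0.68
finger_force: 4.9
```

```bash
python3 - <<'E'
from h import *
show()
E
```

```text
32.08 [ 0.4876  0.0395 -0.0044] yaw -2.31 zax [-0.121  0.005 -0.993] F [1.1 0.1 2.7] 0.6800243887351517 4.923453612718731 q [-0.19  0.95  0.06  1.99 -0.22  0.33  0.02]
```

step_arm([
  [[0, -0.2, 0], [0, 0, 0]],
  [[0, 0, 0], [0, 0, 0]],
  [[0, 0, 0], [0, 0, 0]],
  [[0, -0.5, -3], [0, 0, 0]],
  [[0, 0, -1], [-3.5, 0, 0]],
  [[0, 0, 0], [-3.5, 0, 0]],
  [[0, 0, 0], [0, 0, 0]],
], claw=0.64)

```text
clock: 32.95
tool_pos: [0.4825, 0.0397, 0.0363]
eef_rot: [0.721, 0.693, -0.001, -0.001]
contact_force: [-0.5, -0.1, -0.7]
opening: 0.818
finger_force: 0.0
```

```bash
python3 - <<'E'
from h import *
show()
s=snap('side'); a=s['img'][110:260,180:330,::-1]; cv2.imwrite('pics/g7.png',cv2.resize(a,None,fx=4,fy=4,interpolation=2))
plan([(.485,.0395,-.005)],-2.3,step=.025)
E
```

```text
32.95 [0.4825 0.0397 0.0363] yaw -2.28 zax [-0.004  0.    -1.   ] F [-0.5 -0.1 -0.7] 0.8178584117175617 0.0 q [-0.21  0.85  0.05  2.12 -0.23  0.18  0.01]
2
[[[-0.0,0.1,2.1],[-0.2,-0.0,0.0]],[[-0.0,0.0,2.0],[0.0,-0.0,0.0]]]
```

View pics/g7.png

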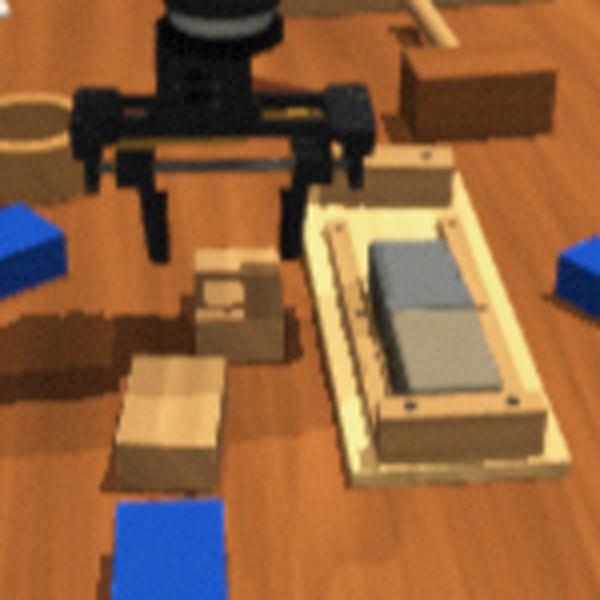

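The block now lies flat at crop (238,300), closer to the tray and between the jaw lines; both stones lie flush in line. Descending upright.

step_arm([
  [[0, 0.2, 1.5], [0, 0, 0]],
  [[0, 0, 1], [0, 0, 0]],
  [[0, 0, 0.9], [0, 0, 0]],
  [[0, 0, 0.7], [0, 0, 0]],
  [[0, 0, 0], [0, 0, 0]],
])

```text
clock: 33.62
tool_pos: [0.4855, 0.0395, -0.0055]
eef_rot: [0.721, 0.693, -0.001, -0.001]
contact_force: [-0.1, -0.1, 0.1]
opening: 0.821
finger_force: 0.0
```

step_arm([
  [[0, 0, 0], [0, 0, 0]],
  [[0, 0, 0], [0, 0, 0]],
  [[0, 0, 0], [0, 0, 0]],
  [[0, 0, 0], [0, 0, 0]],
  [[0, 0, 0], [0, 0, 0]],
], claw=-1, grip_force=20)

```text
clock: 34.25
tool_pos: [0.4862, 0.0396, -0.0046]
eef_rot: [0.721, 0.693, -0.0, -0.001]
contact_force: [0.3, 0.6, 3.5]
opening: 0.659
finger_force: 20.0
```

step_arm([
  [[0, 0, -1], [0, 0, 0]],
  [[0, 0, -3], [0, 0, 0]],
  [[0, 0, -3], [0, 0, 0]],
  [[0, 0, 0], [0, 0, 0]],
  [[0, 0, 0], [0, 0, 0]],
])

```text
clock: 34.88
tool_pos: [0.4856, 0.0396, 0.0649]
eef_rot: [0.721, 0.693, -0.001, -0.001]
contact_force: [-0.1, 0.2, -1.0]
opening: 0.656
finger_force: 20.0
```

```bash
python3 - <<'E'
from h import *
show()
plan([(.6095,.126,.065)],-0.5,step=.04)
E
```

```text
34.88 [0.4856 0.0396 0.0649] yaw -2.29 zax [-0.002  0.    -1.   ] F [-0.1  0.2 -1. ] 0.6561325837109563 19.999726046808064 q [-0.22  0.79  0.08  2.1  -0.22  0.25  0.01]
4
[[[2.3,3.0,-0.0],[-0.1,-0.0,-0.4]],[[2.2,3.0,-0.0],[-0.0,-0.0,-0.5]],[[2.3,3.1,-0.0],[-0.0,-0.0,-0.4]],[[2.2,3.0,-0.0],[-0.0,-0.0,-0.5]]]
```

step_arm([
  [[2.1, 3.1, 0], [0, 0, -0.4]],
  [[2.1, 3.1, 0], [0, 0, -0.5]],
  [[2, 3.1, 0], [0, 0, -0.4]],
  [[2, 3.1, 0], [0, 0, -0.5]],
  [[0, 0, 0], [0, 0, 0]],
  [[0, 0, 0], [0, 0, 0]],
])

```text
clock: 35.62
tool_pos: [0.6105, 0.1171, 0.0635]
eef_rot: [0.71, 0.704, -0.002, -0.002]
contact_force: [-1.0, 0.0, -0.4]
opening: 0.654
finger_force: 20.0
```

```bash
python3 - <<'E'
from h import *
show()
plan([(.6085,.119,.011)],-0.5,step=.015)
E
```

```text
35.62 [0.6105 0.1171 0.0635] yaw -0.52 zax [-0.005 -0.001 -1.   ] F [-1.   0.  -0.4] 0.6544836145391891 19.999638239387423 q [-0.35  0.9   0.15  1.69 -0.22  0.57 -0.07]
4
[[[0.0,-0.0,1.3],[-0.3,0.1,-0.0]],[[0.1,-0.1,1.3],[-0.0,-0.0,-0.0]],[[0.0,-0.0,1.3],[-0.0,-0.0,-0.0]],[[0.1,-0.1,1.4],[-0.0,-0.0,-0.0]]]
```

step_arm([
  [[0.1, -0.2, 1.3], [0, 0, 0]],
  [[0, -0.1, 1.3], [0, 0, 0]],
  [[0, 0, 1.3], [0, 0, 0]],
  [[0, 0, 1.3], [0, 0, 0]],
  [[0, 0, 0], [0, 0, 0]],
  [[0, 0, 0], [0, 0, 0]],
])

```text
clock: 36.38
tool_pos: [0.6095, 0.119, 0.0131]
eef_rot: [0.71, 0.704, -0.0, -0.001]
contact_force: [0.3, -0.0, -1.6]
opening: 0.652
finger_force: 20.0
```

step_arm([
  [[0, 0, 0.2], [0, 0, 0]],
  [[0, 0, 0.2], [0, 0, 0]],
  [[0, 0, 0], [0, 0, 0]],
])

```text
clock: 36.75
tool_pos: [0.6092, 0.119, 0.009]
eef_rot: [0.71, 0.704, -0.0, -0.001]
contact_force: [0.8, 0.4, -1.0]
opening: 0.657
finger_force: 20.0
```

step_arm([
  [[-0.4, 0, 0], [0, 0, 0]],
  [[-0.3, 0, 0], [0, 0, 0]],
  [[-0.2, 0, 0], [0, 0, 0]],
  [[0, 0, 0], [0, 0, 0]],
])

```text
clock: 37.25
tool_pos: [0.6092, 0.1096, 0.009]
eef_rot: [0.71, 0.704, -0.001, -0.001]
contact_force: [0.1, 0.0, -1.4]
opening: 0.655
finger_force: 20.0
```

step_arm([
  [[-0.1, 0, 0], [0, 0, 0]],
  [[-0.1, 0, 0], [0, 0, 0]],
  [[-0.1, 0, 0], [0, 0, 0]],
  [[0, 0, 0], [0, 0, 0]],
])

```text
clock: 37.75
tool_pos: [0.6092, 0.1073, 0.009]
eef_rot: [0.71, 0.704, -0.0, -0.001]
contact_force: [-0.6, 0.7, -1.2]
opening: 0.652
finger_force: 20.0
```

step_arm([
  [[-0.1, 0, 0.1], [0, 0, 0]],
  [[-0.1, 0, 0], [0, 0, 0]],
  [[0, 0, 0], [0, 0, 0]],
])

```text
clock: 38.12
tool_pos: [0.6098, 0.1065, 0.0081]
eef_rot: [0.71, 0.704, 0.001, -0.001]
contact_force: [1.1, 5.6, -0.4]
opening: 0.655
finger_force: 20.0
```

step_arm([
  [[-0.1, 0, 0.1], [0, 0, 0]],
  [[-0.1, 0, 0], [0, 0, 0]],
  [[-0.1, 0, 0], [0, 0, 0]],
  [[0, 0, 0], [0, 0, 0]],
])

```text
clock: 38.62
tool_pos: [0.6097, 0.1066, 0.0075]
eef_rot: [0.709, 0.705, 0.002, -0.002]
contact_force: [1.0, 9.7, 2.3]
opening: 0.659
finger_force: 20.0
```

step_arm([
  [[0, 0, 0], [0, 0, 0]],
  [[0, 0, 0], [0, 0, 0]],
  [[0, 0, 0], [0, 0, 0]],
  [[0, 0, 0], [0, 0, 0]],
], claw=1)

```text
clock: 39.12
tool_pos: [0.609, 0.1012, 0.0068]
eef_rot: [0.71, 0.704, -0.001, -0.001]
contact_force: [-0.2, 0.1, 0.1]
opening: 1.002
finger_force: 0.0
```

step_arm([
  [[0, 0, -3], [0, 0, 0]],
  [[0, 0, -4], [0, 0, 0]],
  [[-3, 0, -5], [0, 0, 0]],
  [[-5, 0, 0], [0, 0, 0]],
  [[-5, 0, 0], [0, 0, 0]],
  [[-5, 0, 0], [0, 0, 0]],
  [[-5, 0, 0], [0, 0, 0]],
  [[-5, 0, 0], [0, 0, 0]],
  [[-5, 0, 0], [0, 0, 0]],
  [[0, 0, 0], [0, 0, 0]],
])

```text
clock: 40.38
tool_pos: [0.6045, -0.2354, 0.1269]
eef_rot: [0.713, 0.701, -0.002, 0.001]
contact_force: [-0.0, 1.0, -0.2]
opening: 0.999
finger_force: 0.0
```

```bash
python3 - <<'E'
from h import *
show(); s=snap('top','t2.png')
cv2.imwrite('pics/t2b.png',cv2.resize(s['img'][130:240,100:320,::-1],None,fx=3.6,fy=3.6,interpolation=2))
E
```

```text
40.38 [ 0.6045 -0.2354  0.1269] yaw -1.0 zax [-0.002 -0.005 -1.   ] F [-0.   1.  -0.2] 0.9994840013024704 0.0 q [ 0.24  0.84  0.11  1.58 -0.11  0.73  0.38]
```

View pics/t2b.png

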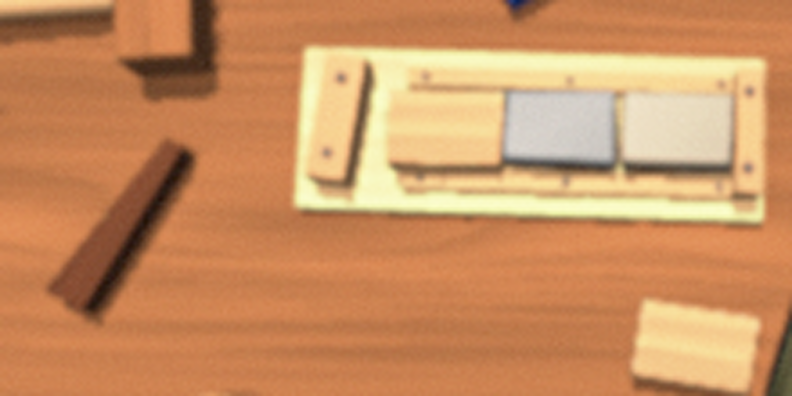

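The row reads stone, stone, block from the right. It is closed up, since each contact came at its expected place, and the wedge is unmoved at crop (120,228). Measuring the wedge's top face and the bay.

```bash
python3 - <<'E'
from h import *
s=snap('top'); im=s['img'].astype(int); Vv=im.max(2)
roi=Vv[165:225,108:160]
m=np.zeros(Vv.shape,bool); m[165:225,108:160]=(roi>82)&(roi<150)
c=blob(s,m,(133,192),40)
P=np.array([ray(s,u,v,.034)[:2] for u,v in c[:,0]])*1000
p,wh,a=rect(s,c,.034); print('rect',p,wh,a)
a=np.radians(a); ux=np.array([np.cos(a),np.sin(a)]); ux*=np.sign(ux[0]); uy=np.array([-ux[1],ux[0]])
Q=(P-p)@np.c_[ux,uy]
for sg in(-1,1):
    k=(np.abs(Q[:,0])<50)&(Q[:,1]*sg>0); f=np.polyfit(Q[k,0],Q[k,1],1); print('side',sg,f, 'angle',np.degrees(np.arctan2(ux[1],ux[0])+np.arctan(f[0])), 'ends',f[0]*-75+f[1],f[0]*75+f[1])
print('ext',Q.min(0),Q.max(0))
# bay edges along y: intensity profile at tray x=0 and -20 in the picture
for X in (.590,.610,.630):
    L=[int(s['img'][int(round(v)),int(round(u))].sum()) for u,v in[proj(s,(X,y,.03)) for y in np.arange(.13,.21,.004)]]; print(X,L)
E
```

```text
rect [523.18859863 356.30447388] (147.7650604248047, 33.006221771240234) 143.98180389404297
side -1 [ 0.13640452 -6.43907876] angle -28.250730329216612 ends -16.66941785809931 3.7912603393606146
side 1 [-0.02030469 14.22064491] angle -37.18140952476591 ends 15.7434969412089 12.697792873921973
ext [-73.8825577  -16.50319108] [73.88249202 16.50304074]
0.59 [597, 593, 592, 595, 590, 599, 620, 678, 683, 682, 614, 478, 242, 375, 536, 608, 593, 503, 488, 541]
0.61 [622, 623, 618, 618, 627, 624, 642, 670, 691, 676, 580, 287, 270, 558, 604, 609, 597, 610, 605, 599]
0.63 [627, 623, 623, 617, 621, 625, 681, 695, 701, 586, 401, 292, 483, 580, 608, 610, 603, 600, 601, 610]
```

```bash
python3 - <<'E'
from h import *
plan([(.57,.15,.12),(.488,.382,.06)],60.7,step=.05)
E
```

```text
14
[[[4.7,-0.5,0.1],[-0.1,-0.1,-4.4]],[[4.8,-0.1,0.1],[-0.0,0.0,-4.4]],[[4.7,0.2,0.0],[-0.0,0.0,-4.3]],[[4.7,0.6,0.1],[-0.0,0.0,-4.4]],[[4.7,0.9,0.1],[-0.0,0.0,-4.4]],[[4.5,1.3,0.1],[-0.0,0.0,-4.4]],[[4.5,1.7,0.1],[-0.0,0.0,-4.3]],[[4.3,2.0,0.0],[-0.0,0.0,-4.4]],[[4.0,1.0,1.0],[-0.0,0.0,-4.4]],[[3.8,1.4,1.0],[-0.0,0.0,-4.4]],[[3.8,1.6,1.0],[-0.0,0.0,-4.3]],[[3.6,2.0,1.0],[-0.0,0.0,-4.4]]]
[[[3.5,2.2,1.0],[-0.0,-0.0,-4.4]],[[3.3,2.4,1.0],[-0.0,-0.0,-4.4]]]
```

step_arm([
  [[4.7, -0.5, 0.1], [0, 0, -4.4]],
  [[4.8, -0.1, 0.1], [0, 0, -4.4]],
  [[4.7, 0.2, 0], [0, 0, -4.3]],
  [[4.7, 0.6, 0.1], [0, 0, -4.4]],
  [[4.7, 0.9, 0.1], [0, 0, -4.4]],
  [[4.5, 1.3, 0.1], [0, 0, -4.4]],
  [[4.5, 1.7, 0.1], [0, 0, -4.3]],
  [[4.3, 2, 0], [0, 0, -4.4]],
  [[4, 1, 1], [0, 0, -4.4]],
  [[3.8, 1.4, 1], [0, 0, -4.4]],
  [[3.8, 1.6, 1], [0, 0, -4.3]],
  [[3.6, 2, 1], [0, 0, -4.4]],
])

```text
clock: 41.98
tool_pos: [0.513, 0.3082, 0.0809]
eef_rot: [0.323, 0.946, 0.0, -0.002]
contact_force: [0.4, -0.1, -0.5]
opening: 0.999
finger_force: 0.0
```

step_arm([
  [[3.5, 2.2, 1], [0, 0, -4.4]],
  [[3.3, 2.4, 1], [0, 0, -4.4]],
  [[0, 0, 0], [0, 0, 0]],
  [[0, 0, 0], [0, 0, 0]],
])

```text
clock: 42.48
tool_pos: [0.4862, 0.3822, 0.0613]
eef_rot: [0.251, 0.968, -0.0, -0.001]
contact_force: [-1.2, -0.1, -0.6]
opening: 0.995
finger_force: 0.0
```

```bash
python3 - <<'E'
from h import *
show()
plan([(.488,.382,-.013)],60.7,step=.025)
E
```

```text
42.48 [0.4862 0.3822 0.0613] yaw 60.87 zax [-0.002 -0.    -1.   ] F [-1.2 -0.1 -0.6] 0.9952364601367273 0.0 q [-0.71  0.89 -0.05  1.7   0.07  0.55  0.26]
3
[[[-0.1,0.0,2.5],[-0.1,-0.1,0.1]],[[-0.0,0.0,2.5],[0.0,0.0,0.0]],[[-0.1,0.1,2.4],[0.0,0.0,0.1]]]
```

step_arm([
  [[-0.1, 0, 2.5], [0, 0, 0]],
  [[-0.1, 0, 2.5], [0, 0, 0]],
  [[0, 0.1, 1.5], [0, 0, 0]],
  [[0, 0, 0.5], [0, 0, 0]],
  [[0, 0, 0.4], [0, 0, 0]],
  [[0, 0, 0], [0, 0, 0]],
])

```text
clock: 43.22
tool_pos: [0.4895, 0.382, -0.0124]
eef_rot: [0.252, 0.968, 0.0, -0.001]
contact_force: [0.5, -0.4, -0.2]
opening: 1.0
finger_force: 0.0
```

step_arm([
  [[0, 0, 0], [0, 0, 0]],
  [[0, 0, 0], [0, 0, 0]],
  [[0, 0, 0], [0, 0, 0]],
  [[0, 0, 0], [0, 0, 0]],
  [[0, 0, 0], [0, 0, 0]],
  [[0, 0, 0], [0, 0, 0]],
  [[0, 0, 0], [0, 0, 0]],
  [[0, 0, 0], [0, 0, 0]],
], claw=-1, grip_force=30)

```text
clock: 44.22
tool_pos: [0.4892, 0.382, -0.0128]
eef_rot: [0.252, 0.968, 0.0, -0.001]
contact_force: [0.0, 0.5, -0.2]
opening: 0.347
finger_force: 29.9
```

step_arm([
  [[0, 0, -1], [0, 0, 0]],
  [[0, 0, -3], [0, 0, 0]],
  [[0, 0, -2], [0, 0, 0]],
  [[0, 0, 0], [0, 0, 0]],
  [[0, 0, 0], [0, 0, 0]],
])

```text
clock: 44.85
tool_pos: [0.4889, 0.3815, 0.0468]
eef_rot: [0.252, 0.968, -0.0, -0.001]
contact_force: [0.3, 0.3, -0.9]
opening: 0.351
finger_force: 29.9
```

```bash
python3 - <<'E'
from h import *
show()
s=snap('top'); P=sensors.get_state()['tool_pos']; zt=P[2]+.037-.024+.034
im=s['img'].astype(int); Vv=im.max(2); h=cv2.cvtColor(s['img'],cv2.COLOR_RGB2HSV)
u,v=proj(s,(P[0]+.05,P[1]-.03,zt)); print(u,v)
m=(Vv>75)&(Vv<150)&(h[...,1]>120)&(h[...,0]<16)
c=blob(s,m,(u,v),32); p,wh,a=rect(s,c,zt); print(p,wh,a)
cv2.imwrite('pics/t3.png',s['img'][:,:,::-1])
E
```

```text
44.85 [0.4889 0.3815 0.0468] yaw 60.8 zax [-0.002 -0.    -1.   ] F [ 0.3  0.3 -0.9] 0.35110098551748387 29.92626517661847 q [-0.71  0.92 -0.05  1.7   0.07  0.53  0.26]
128.2923395662455 183.40704403799285
[520.41595459 301.49935913] (74.35462188720703, 29.646894454956055) 146.9434928894043
```

```bash
python3 - <<'E'
from h import *
plan([(.479,.173,.046)],89.5,step=.04)
E
```

```text
6
[[[-1.6,-3.1,0.0],[-0.1,-0.1,-4.8]],[[-1.2,-3.2,0.0],[-0.0,-0.0,-4.8]],[[-1.0,-3.4,0.0],[-0.0,-0.0,-4.8]],[[-0.8,-3.4,0.0],[-0.0,-0.0,-4.7]],[[-0.4,-3.4,0.0],[-0.0,-0.0,-4.8]],[[-0.2,-3.5,0.0],[0.0,-0.0,-4.8]]]
```

step_arm([
  [[-1.6, -3.1, 0], [0, 0, -4.8]],
  [[-1.2, -3.2, 0], [0, 0, -4.8]],
  [[-1, -3.4, 0], [0, 0, -4.8]],
  [[-0.8, -3.4, 0], [0, 0, -4.7]],
  [[-0.4, -3.4, 0], [0, 0, -4.8]],
  [[-0.2, -3.5, 0], [0, 0, -4.8]],
  [[0, 0, 0], [0, 0, 0]],
  [[0, 0, 0], [0, 0, 0]],
])

```text
clock: 45.9
tool_pos: [0.4797, 0.1743, 0.0467]
eef_rot: [0.005, 1.0, 0.001, -0.001]
contact_force: [0.5, 0.5, -1.9]
opening: 0.344
finger_force: 29.9
```

```bash
python3 - <<'E'
from h import *
show()
s=snap('side'); t=snap('top')
a=cv2.resize(s['img'][110:210,200:330,::-1],None,fx=4.5,fy=4.5,interpolation=2)
b=cv2.resize(t['img'][130:230,150:230,::-1],None,fx=2.6,fy=4.5,interpolation=2)
b=cv2.resize(t['img'][130:210,140:220,::-1],None,fx=2.6,fy=2.6,interpolation=2)
o=np.zeros((max(a.shape[0],b.shape[0]),a.shape[1]+b.shape[1],3),np.uint8); o[:a.shape[0],:a.shape[1]]=a; o[:b.shape[0],a.shape[1]:]=b
print(a.shape,o.shape); cv2.imwrite('pics/g8.png',o)
E
```

```text
45.9 [0.4797 0.1743 0.0467] yaw 89.48 zax [-0.002  0.001 -1.   ] F [ 0.5  0.5 -1.9] 0.34424806362971766 29.925816909926652 q [-0.35  0.84 -0.15  2.03  0.39  0.3   0.74]
(450, 585, 3) (450, 793, 3)
```

View pics/g8.png

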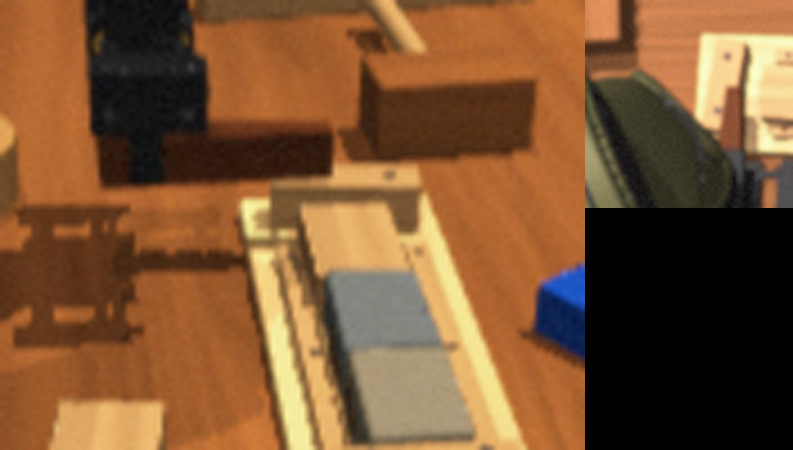

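The wedge is held level over the bay with its thin end toward +x (inset (733,85)–(740,150)). I'll measure its yaw numerically from the top view.

```bash
python3 - <<'E'
from h import *
s=snap('top'); P=sensors.get_state()['tool_pos']; zt=.094
g=s['img'].astype(int)
for v in range(158,190,2):
    print(v,' '.join('%3d'%x for x in g[v,186:206].max(1)), '|',ray(s,186,v,zt)[:2].round(3), ray(s,205,v,zt)[:2].round(3))
E
```

```text
158 251 250 249 249 249 249 249 249 249 250 250 250 244 199 130 124 173 231 251 252 | [0.611 0.201] [0.612 0.15 ]
160 250 249 249 250 250 249 249 249 250 250 251 251 239 170 110 131 186 231 249 250 | [0.605 0.2  ] [0.606 0.149]
162 250 250 249 249 249 249 249 246 241 237 239 236 211 145 112 154 221 249 250 250 | [0.6 0.2] [0.601 0.149]
164 250 249 249 249 249 249 250 239 197 159 154 152 149 127 111 155 226 250 251 250 | [0.594 0.2  ] [0.595 0.149]
166 250 249 250 249 250 250 248 229 179 145 141 142 141 123  97 148 231 250 251 250 | [0.589 0.199] [0.59  0.149]
168 249 249 249 249 251 250 245 215 162 139 142 141 140 120 101 165 236 250 250 250 | [0.584 0.199] [0.585 0.148]
170 249 248 248 245 240 239 233 190 152 139 141 144 142 123 104 162 235 251 251 249 | [0.578 0.199] [0.579 0.148]
172 249 248 244 223 179 171 183 167 146 141 146 144 138 118 101 162 238 252 251 249 | [0.573 0.199] [0.574 0.148]
174 248 248 248 244 239 230 204 161 148 142 140 141 141 113  92 135 203 234 236 243 | [0.567 0.198] [0.568 0.148]
176 250 248 248 249 248 239 201 156 144 142 142 144 139 120  85 107 150 168 176 205 | [0.562 0.198] [0.563 0.147]
178 218 234 238 243 243 233 186 151 145 143 140 139 137 118  89 117 163 175 171 189 | [0.556 0.198] [0.558 0.147]
180  86 105 127 144 153 153 145 143 145 142 140 140 140 116  92 122 168 177 175 190 | [0.551 0.197] [0.552 0.147]
182  75  71  92 126 154 157 142 143 144 144 139 140 136 118  83 118 160 172 174 185 | [0.546 0.197] [0.547 0.147]
184  74  74  68  64  80 103 128 143 144 141 144 139 137 117  91 125 169 182 178 194 | [0.54  0.197] [0.541 0.146]
186  74  73  72  61  60  68  97 122 129 132 125 127 122 103  85 125 168 180 181 192 | [0.535 0.197] [0.536 0.146]
188  55  57  58  63  54  56  59  70  81  87  89  89  87  88  82  93 123 138 138 142 | [0.53  0.196] [0.531 0.146]
```

step_arm([
  [[0, 0, 0], [0, 0, 3]],
  [[0, 0, 1.5], [0, 0, 0]],
  [[0, 0, 1], [0, 0, 0]],
  [[0, 0, 0.5], [0, 0, 0]],
  [[0, 0, 0], [0, 0, 0]],
])

```text
clock: 46.68
tool_pos: [0.4792, 0.1733, 0.0166]
eef_rot: [0.031, 1.0, -0.0, -0.001]
contact_force: [0.5, -0.4, -0.6]
opening: 0.347
finger_force: 29.9
```

step_arm([
  [[0, 0, 0.5], [0, 0, 0]],
  [[0, 0, 0.4], [0, 0, 0]],
  [[0, 0, 0.4], [0, 0, 0]],
  [[0, 0, 0], [0, 0, 0]],
])

```text
clock: 47.18
tool_pos: [0.4795, 0.1733, 0.0039]
eef_rot: [0.031, 1.0, 0.0, -0.001]
contact_force: [-0.7, 0.8, -0.5]
opening: 0.351
finger_force: 29.9
```

```bash
python3 - <<'E'
from h import *
show()
s=snap('top'); zt=sensors.get_state()['tool_pos'][2]+.047; g=s['img'].astype(int)
for v in range(160,188,4):
    print(v,' '.join('%3d'%x for x in g[v,190:212].max(1)), '|',ray(s,190,v,zt)[:2].round(3), ray(s,211,v,zt)[:2].round(3))
E
```

```text
47.17 [0.4795 0.1733 0.0039] yaw 86.5 zax [-0.002  0.    -1.   ] F [-0.7  0.8 -0.5] 0.350657482389723 29.926151963081793 q [-0.38  0.92 -0.09  2.04  0.38  0.2   0.7 ]
160 249 249 249 249 249 250 250 251 237 171 111 134 187 234 250 250 248 244 247 248 248 248 | [0.616 0.199] [0.617 0.14 ]
164 249 250 249 249 249 250 250 244 194 127 129 173 229 251 251 251 248 246 248 250 250 250 | [0.604 0.198] [0.606 0.14 ]
168 249 250 249 249 250 250 247 214 138 114 136 143 147 145 143 148 188 230 245 247 246 246 | [0.593 0.198] [0.594 0.139]
172 180 192 230 246 250 249 234 162 120 131 144 147 143 140 119 103 159 231 249 250 248 247 | [0.582 0.197] [0.583 0.139]
176 248 248 248 249 249 236 174 118 125 140 144 144 144 143 118  83  96 130 144 144 136 134 | [0.571 0.197] [0.572 0.138]
180 148 161 161 167 165 142 113 118 138 147 147 141 141 142 117  88 122 185 231 243 237 237 | [0.559 0.196] [0.56  0.138]
184  73 111 155 196 225 223 194 160 147 147 141 142 139 124  92  82 152 227 251 251 250 247 | [0.548 0.195] [0.549 0.137]
```

step_arm([
  [[0, 0, 0.2], [0, 0, 0]],
  [[0, 0, 0.1], [0, 0, 0]],
  [[-1, -0.05, 0], [0, 0, 0]],
  [[-1, -0.05, 0], [0, 0, 0]],
  [[0, 0, 0], [0, 0, 0]],
])

```text
clock: 47.85
tool_pos: [0.5012, 0.1709, 0.0012]
eef_rot: [0.031, 1.0, 0.0, 0.0]
contact_force: [-0.3, 0.8, -1.0]
opening: 0.343
finger_force: 29.9
```

step_arm([
  [[-0.7, -0.05, 0], [0, 0, 0]],
  [[-0.7, -0.05, 0], [0, 0, 0]],
  [[-0.6, -0.05, 0], [0, 0, 0]],
  [[0, 0, 0], [0, 0, 0]],
])

```text
clock: 48.35
tool_pos: [0.5202, 0.1688, 0.0011]
eef_rot: [0.031, 1.0, 0.001, -0.0]
contact_force: [-0.2, 0.3, -1.9]
opening: 0.349
finger_force: 29.9
```

step_arm([
  [[-0.5, 0, 0], [0, 0, 0]],
  [[-0.4, 0, 0], [0, 0, 0]],
  [[0, 0, 0], [0, 0, 0]],
])

```text
clock: 48.72
tool_pos: [0.5288, 0.1684, 0.0011]
eef_rot: [0.03, 1.0, 0.001, -0.001]
contact_force: [0.3, 2.2, -0.9]
opening: 0.348
finger_force: 29.8
```

step_arm([
  [[-0.4, 0, 0], [0, 0, 0]],
  [[-0.4, 0, 0], [0, 0, 0]],
  [[0, 0, 0], [0, 0, 0]],
])

```text
clock: 49.1
tool_pos: [0.5368, 0.168, 0.0011]
eef_rot: [0.03, 1.0, 0.001, -0.001]
contact_force: [-1.3, 3.1, -1.3]
opening: 0.346
finger_force: 29.8
```

step_arm([
  [[0, 0, 0.1], [0, 0, 0]],
  [[0, 0, 0.1], [0, 0, 0]],
  [[0, 0, 0], [0, 0, 0]],
])

```text
clock: 49.48
tool_pos: [0.5368, 0.1677, -0.0008]
eef_rot: [0.03, 1.0, 0.0, -0.0]
contact_force: [0.2, 3.5, 1.1]
opening: 0.353
finger_force: 29.8
```

step_arm([
  [[0, 0, 0], [0, 0, 0]],
  [[0, 0, 0], [0, 0, 0]],
  [[0, 0, 0], [0, 0, 0]],
  [[0, 0, -3], [0, 0, 0]],
  [[0, 0, -3.5], [0, 0, 0]],
  [[0, 0, 0], [0, 0, 0]],
], claw=0.3)

```text
clock: 50.22
tool_pos: [0.5381, 0.1676, 0.0662]
eef_rot: [0.031, 1.0, 0.001, 0.001]
contact_force: [-0.3, 1.0, -0.3]
opening: 0.65
finger_force: 0.0
```

```bash
python3 - <<'E'
from h import *
show()
s=snap('top'); g=s['img'].astype(int)
s2=snap('side'); g2=s2['img'].astype(int)
for v in range(154,192,3):
    print(v,' '.join('%3d'%x for x in g[v,190:212].max(1)), '|',ray(s,190,v,.046)[:2].round(3))
c=[proj(s2,(x,.16,.046)) for x in np.arange(.45,.72,.01)]
print([ (round(x,2),int(g2[int(v),int(u)].max())) for x,(u,v) in zip(np.arange(.45,.72,.01),c)])
E
```

```text
50.23 [0.5381 0.1676 0.0662] yaw 86.44 zax [ 0.002  0.002 -1.   ] F [-0.3  1.  -0.3] 0.6503629019192358 0.0 q [-0.26  0.84 -0.21  1.87  0.36  0.46  0.79]
154  51  48  49  50  40  56 100 175 234 231 172 126 139 140 139 141 146 155 168 205 236 247 | [0.634 0.201]
157  53  52  49  47  45  47  46  66  94 114 120 133 142 141 139 138 158 213 247 250 249 249 | [0.626 0.2  ]
160  56  44  49  51  47  51  50  47  46  64  89 122 136 141 140 138 149 207 244 249 247 247 | [0.617 0.2  ]
163  49  50  51  53  47  49  51  47  46  48  54  65  73  85  98 115 148 213 247 250 249 248 | [0.608 0.2  ]
166  65  54  53  48  51  48  51  50  45  46  41  56  66  69  73 106 148 208 243 248 245 243 | [0.6   0.199]
169  81  65  52  51  50  51  46  51  55  41  45  47  60  63  65  96 119 117 111 112 118 119 | [0.591 0.199]
172 102  98  74  55  53  48  52  54  47  51  48  46  51  46  35  22  28  36  55  73  82  81 | [0.583 0.198]
175 112 100  98  84  62  54  46  52  54  51  46  39  43  43  28  27  22  39  59  72  80  91 | [0.574 0.198]
178 141 114  99  92  78  63  48  54  55  51  49  51  40  28  29  27  28  34  46  5
[... 421 characters left out ...]
  34  37  44  55  54 | [0.532 0.196]
[(np.float64(0.45), 169), (np.float64(0.46), 181), (np.float64(0.47), 186), (np.float64(0.48), 177), (np.float64(0.49), 180), (np.float64(0.5), 157), (np.float64(0.51), 61), (np.float64(0.52), 67), (np.float64(0.53), 83), (np.float64(0.54), 91), (np.float64(0.55), 90), (np.float64(0.56), 89), (np.float64(0.57), 92), (np.float64(0.58), 88), (np.float64(0.59), 97), (np.float64(0.6), 109), (np.float64(0.61), 111), (np.float64(0.62), 106), (np.float64(0.63), 109), (np.float64(0.64), 110), (np.float64(0.65), 109), (np.float64(0.66), 181), (np.float64(0.67), 176), (np.float64(0.68), 179), (np.float64(0.69), 179), (np.float64(0.7), 182), (np.float64(0.71), 184)]
```

```bash
python3 - <<'E'
from h import *
plan([(.472,.170,.066)],89.5,step=.04)
E
```

```text
2
[[[3.2,-0.0,-0.1],[-0.0,-0.1,-1.5]],[[3.2,-0.0,-0.1],[-0.0,-0.0,-1.5]]]
```

step_arm([
  [[3.2, 0, 0], [0, 0, -1.5]],
  [[3.2, 0, 0], [0, 0, -1.5]],
  [[0, 0, 0], [0, 0, 0]],
  [[0, 0, 0], [0, 0, 0]],
  [[0, 0, 0], [0, 0, 0]],
  [[0, 0, 0], [0, 0, 0]],
], claw=-1)

```text
clock: 51.08
tool_pos: [0.4733, 0.1704, 0.064]
eef_rot: [0.005, 1.0, 0.0, -0.001]
contact_force: [0.6, -0.3, 0.7]
opening: 0.006
finger_force: 0.0
```

step_arm([
  [[0, 0, 2], [0, 0, 0]],
  [[0, 0, 2], [0, 0, 0]],
  [[0, 0, 2], [0, 0, 0]],
  [[0, 0, 1], [0, 0, 0]],
  [[0, 0, 0], [0, 0, 0]],
  [[0, 0, 0], [0, 0, 0]],
])

```text
clock: 51.82
tool_pos: [0.4728, 0.1706, -0.0053]
eef_rot: [0.005, 1.0, 0.0, -0.0]
contact_force: [-0.6, -0.3, 0.5]
opening: 0.006
finger_force: 0.0
```

```bash
python3 - <<'E'
from h import *
show()
E
```

```text
51.83 [ 0.4728  0.1706 -0.0053] yaw 89.48 zax [-0.001  0.001 -1.   ] F [-0.6 -0.3  0.5] 0.005984943075173384 0.0 q [-0.39  0.94 -0.08  2.07  0.43  0.16  0.7 ]
```

Now push +x (tool -x) in small steps.

step_arm([
  [[-0.8, 0, 0], [0, 0, 0]],
  [[-0.8, 0, 0], [0, 0, 0]],
  [[-0.5, 0, 0], [0, 0, 0]],
  [[-0.5, 0, 0], [0, 0, 0]],
  [[0, 0, 0], [0, 0, 0]],
])

```text
clock: 52.45
tool_pos: [0.4988, 0.1702, -0.0059]
eef_rot: [0.005, 1.0, 0.0, -0.001]
contact_force: [0.1, -0.1, 0.3]
opening: 0.003
finger_force: 0.0
```

step_arm([
  [[-0.4, 0, 0], [0, 0, 0]],
  [[-0.4, 0, 0], [0, 0, 0]],
  [[-0.4, 0, 0], [0, 0, 0]],
  [[-0.3, 0, 0], [0, 0, 0]],
  [[0, 0, 0], [0, 0, 0]],
])

```text
clock: 53.08
tool_pos: [0.5139, 0.1702, -0.0059]
eef_rot: [0.005, 1.0, 0.0, -0.001]
contact_force: [-0.0, 0.2, 0.5]
opening: 0.004
finger_force: 0.0
```

step_arm([
  [[-0.3, 0, 0], [0, 0, 0]],
  [[-0.3, 0, 0], [0, 0, 0]],
  [[-0.2, 0, 0], [0, 0, 0]],
  [[0, 0, 0], [0, 0, 0]],
])

```text
clock: 53.58
tool_pos: [0.5218, 0.1701, -0.0059]
eef_rot: [0.004, 1.0, 0.0, -0.001]
contact_force: [-0.8, 0.1, -0.1]
opening: 0.006
finger_force: 0.0
```

step_arm([
  [[-0.2, 0, 0], [0, 0, 0]],
  [[-0.2, 0, 0], [0, 0, 0]],
  [[-0.2, 0, 0], [0, 0, 0]],
  [[0, 0, 0], [0, 0, 0]],
])

```text
clock: 54.08
tool_pos: [0.5258, 0.1702, -0.006]
eef_rot: [0.004, 1.0, 0.0, -0.002]
contact_force: [-5.1, 0.6, 3.4]
opening: 0.009
finger_force: 2.4
```

```bash
cat >> h.py <<'E'
def wx(y=.16,z=.046,thr=140):
    s=snap('side'); g=s['img'].astype(float).max(2)
    xs=np.arange(.46,.72,.002); uv=np.array([proj(s,(x,y,z-.004)) for x in xs],np.float32)
    L=cv2.remap(g.astype(np.float32),uv[:,0].reshape(1,-1),uv[:,1].reshape(1,-1),1)[0]
    return xs[L<thr].min(),xs[L<thr].max()
E
python3 - <<'E'
from h import *
show(); print(wx(.155),wx(.16))
E
```

```text
54.08 [ 0.5258  0.1702 -0.006 ] yaw 89.53 zax [-0.005  0.    -1.   ] F [-5.1  0.6  3.4] 0.008637917780484129 2.4403489124961197 q [-0.3   0.96 -0.16  1.91  0.42  0.31  0.76]
(np.float64(0.46), np.float64(0.6860000000000002)) (np.float64(0.46), np.float64(0.6880000000000002))
```

step_arm([
  [[-0.2, 0, 0], [0, 0, 0]],
  [[-0.2, 0, 0], [0, 0, 0]],
  [[0, 0, 0], [0, 0, 0]],
])

```text
clock: 54.55
tool_pos: [0.526, 0.17, -0.0062]
eef_rot: [0.004, 1.0, -0.001, -0.005]
contact_force: [-11.9, 2.4, 8.5]
opening: 0.01
finger_force: 5.9
```

step_arm([
  [[-0.2, 0, 0], [0, 0, 0]],
  [[-0.1, 0, 0], [0, 0, 0]],
  [[0, 0, 0], [0, 0, 0]],
])

```text
clock: 54.92
tool_pos: [0.5259, 0.1699, -0.0063]
eef_rot: [0.003, 1.0, -0.001, -0.008]
contact_force: [-16.7, 1.3, 13.1]
opening: 0.01
finger_force: 8.7
```

step_arm([
  [[-0.1, 0, -0.2], [0, 0, 0]],
  [[-0.2, 0, 0], [0, 0, 0]],
  [[0, 0, 0], [0, 0, 0]],
  [[0, 0, 0], [0, 0, 0]],
])

```text
clock: 55.42
tool_pos: [0.5259, 0.1698, -0.0058]
eef_rot: [0.003, 1.0, -0.002, -0.011]
contact_force: [-20.1, 4.2, 3.1]
opening: 0.008
finger_force: 9.9
```

step_arm([
  [[-0.1, 0, 0], [0, 0, 0]],
  [[0, 0, 0], [0, 0, 0]],
  [[0, 0, 0], [0, 0, 0]],
])

```text
clock: 55.8
tool_pos: [0.5258, 0.1698, -0.0058]
eef_rot: [0.003, 1.0, -0.002, -0.012]
contact_force: [-22.1, 3.3, 5.5]
opening: 0.003
finger_force: 10.8
```

step_arm([
  [[1, 0, 0], [0, 0, 0]],
  [[1.2, 0, 0], [0, 0, 0]],
  [[0, 0, 0], [0, 0, 0]],
  [[-0.8, 0, 0], [0, 0, 0]],
  [[-0.4, 0, 0], [0, 0, 0]],
  [[-0.4, 0, 0], [0, 0, 0]],
  [[-0.3, 0, 0], [0, 0, 0]],
  [[-0.3, 0, 0], [0, 0, 0]],
  [[0, 0, 0], [0, 0, 0]],
  [[0, 0, 0], [0, 0, 0]],
])

```text
clock: 57.05
tool_pos: [0.5259, 0.1695, -0.0045]
eef_rot: [0.003, 1.0, -0.002, -0.012]
contact_force: [-24.8, 2.6, 17.1]
opening: -0.002
finger_force: 12.4
```

step_arm([
  [[-0.1, 0, 0], [0, 0, 0]],
  [[0, 0, 0], [0, 0, 0]],
  [[1, 0, 0], [0, 0, 0]],
  [[1.2, 0, 0], [0, 0, 0]],
  [[0, 0, 0], [0, 0, 0]],
  [[-0.8, 0, 0], [0, 0, 0]],
  [[-0.4, 0, 0], [0, 0, 0]],
  [[-0.4, 0, 0], [0, 0, 0]],
  [[-0.3, 0, 0], [0, 0, 0]],
  [[-0.3, 0, 0], [0, 0, 0]],
  [[0, 0, 0], [0, 0, 0]],
  [[0, 0, 0], [0, 0, 0]],
])

```text
clock: 58.55
tool_pos: [0.5259, 0.1695, -0.0046]
eef_rot: [0.003, 1.0, -0.003, -0.013]
contact_force: [-27.2, 2.6, 19.0]
opening: 0.006
finger_force: 13.5
```

```bash
python3 - <<'E'
from h import *
show(); print(wx(.155),wx(.16))
E
```

```text
58.55 [ 0.5259  0.1695 -0.0046] yaw 89.68 zax [-0.025 -0.005 -1.   ] F [-27.2   2.6  19. ] 0.0064555513908204415 13.47333160450944 q [-0.29  0.96 -0.18  1.89  0.42  0.35  0.77]
(np.float64(0.46), np.float64(0.6880000000000002)) (np.float64(0.46), np.float64(0.6880000000000002))
```

step_arm([
  [[1.5, 0, 0], [0, 0, 0]],
  [[2.5, 0, 0], [0, 0, 0]],
  [[2, 0, -3], [0, 0, 0]],
  [[0, 0, -4], [0, 0, 0]],
  [[0, 2, -5], [0, 0, 0]],
  [[0, 5, -2], [0, 0, 0]],
  [[0, 5, 0], [0, 0, 0]],
  [[0, 5, 0], [0, 0, 0]],
  [[0, 5, 0], [0, 0, 0]],
  [[0, 3, 0], [0, 0, 0]],
  [[0, 0, 0], [0, 0, 0]],
])

```text
clock: 60.02
tool_pos: [0.4819, 0.4239, 0.1365]
eef_rot: [0.003, 1.0, 0.002, -0.0]
contact_force: [-0.1, -0.5, -0.3]
opening: 0.004
finger_force: 0.0
```

```bash
python3 - <<'E'
from h import *
show(); print(wx(.155),wx(.16))
t=snap('top','t4.png'); g=t['img'].astype(int).max(2)
h=cv2.cvtColor(t['img'],cv2.COLOR_RGB2HSV)
m=np.zeros(g.shape,bool); m[130:215,170:225]=(g[130:215,170:225]>75)&(g[130:215,170:225]<160)&(h[130:215,170:225,1]>120)
m&=h[...,0]<14
c=blob(t,m,(199,170),45); p,wh,a=rect(t,c,.046); print('wedge',p,wh,a)
# row profile along tray axis
for X in(.60,.615):
  ys=np.arange(-.14,.21,.004); print(X,[int(g[int(round(v)),int(round(u))]) for u,v in[proj(t,(X+.0087*(y-.043),y,.048)) for y in ys]])
  print([int(h[int(round(v)),int(round(u)),1]) for u,v in[proj(t,(X+.0087*(y-.043),y,.048)) for y in ys]])
for n,col,uv in(('A','stone',(265,0)),):
  M=masks(t)['stone']
  for y in(-.074,.018):
    uu=proj(t,(.609,y,.052)); cc=blob(t,M,uu,18); print('stone',rect(t,cc,.052))
E
```

```text
60.02 [0.4819 0.4239 0.1365] yaw 89.66 zax [-0.001  0.004 -1.   ] F [-0.1 -0.5 -0.3] 0.004491943740665089 0.0 q [-0.66  0.82 -0.25  1.59  0.26  0.77  0.55]
(np.float64(0.534), np.float64(0.6880000000000002)) (np.float64(0.526), np.float64(0.6880000000000002))
wedge [608.42382812 164.77366638] (153.14759826660156, 33.19435501098633) 178.0095443725586
0.6 [200, 231, 241, 242, 243, 236, 163, 192, 219, 220, 219, 221, 219, 221, 222, 222, 223, 226, 225, 225, 225, 226, 225, 228, 227, 228, 228, 215, 159, 153, 191, 194, 190, 195, 195, 196, 196, 197, 199, 199, 198, 199, 200, 201, 200, 203, 202, 198, 203, 196, 179, 232, 242, 241, 240, 241, 241, 242, 240, 241, 241, 242, 242, 240, 241, 242, 241, 240, 240, 239, 241, 242, 238, 192, 125, 128, 132, 132, 128, 165, 222, 242, 243, 242, 242, 241, 240, 242]
[134, 117, 112, 110, 112, 116, 78, 58, 55, 56, 52, 53, 54, 52, 54, 55, 50, 51, 51, 49, 52, 51, 52, 47, 48, 47, 49, 63, 77, 28, 9, 13, 13, 13, 13, 16, 13, 13, 13, 14, 14, 13, 14, 15, 14, 15, 13, 13, 15, 9, 27, 112, 110, 107, 106, 107, 98, 100, 102, 103, 103, 103, 103, 104, 104, 103, 105, 102, 107, 108, 
[... 436 characters left out ...]
 239, 240, 241, 240, 237, 194, 128, 123, 133, 131, 134, 227, 240, 242, 242, 241, 241, 241, 243, 242]
[129, 121, 110, 110, 111, 118, 73, 52, 54, 55, 54, 52, 51, 55, 55, 51, 52, 48, 49, 49, 51, 47, 49, 47, 49, 49, 47, 65, 82, 35, 9, 16, 14, 14, 15, 13, 18, 14, 15, 18, 13, 14, 15, 16, 15, 14, 16, 15, 13, 13, 50, 108, 109, 110, 108, 112, 111, 107, 113, 111, 111, 111, 113, 111, 112, 111, 113, 114, 112, 111, 109, 112, 113, 125, 157, 164, 157, 156, 152, 122, 114, 110, 109, 110, 111, 110, 102, 83]
stone (array([598.55401611, -80.65570068]), (68.87979888916016, 39.3013801574707), 91.19109988212585)
stone (array([606.51416016,  17.35877609]), (88.37893676757812, 53.693145751953125), 91.09246480464935)
```

```bash
python3 -c "
from h import *
print(finish_job())"
```

```text
the job is handed in; nothing more can be done
None
```

I packed both stones and one filler block against the end cleat, drove the wedge to within about 2 mm of the bay point with three pushes of 22 to 27 N (the last two, at 25 and 27 N, peaking above your 20 to 25 N), and handed the job in at 60 s; the hand-in returned no verdict.

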